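# Move the rinsed glasses over to the drying rack

### The job

The rinsed stem glasses still drip: slide the drip tray along the worktop, without lifting it, into the open base of the empty drying rack until it is fully home, while all the glasses still hang in the rinse rack. Then move every glass over: draw its foot along the wires to the free end, lift it over the turned-up stop, and hang it by its foot on the drying rack's wires, behind that rack's stop. Do not drop a glass or disturb the mills and the tin behind; finish with the tray still home.

Things in the scene. Friction and masses are not known exactly. Their poses are not given: they have to be found in the camera images.
- rinse_rack: Fixed steel wire rack on a closed shallow pan (88 x 194 x 12 mm); the glasses hang here at the start. Origin on the worktop under the middle of its wires, y along the wires to their free end (robot's left), z up. It stands either in front of or behind the drying rack, about 110 mm away. A wall cabinet hangs over the rear of the worktop (x > 0.565 m, z > 0.58 m): keep the arm low there.
- rinse_rail (a point): Middle of the rinse rack's two 7 mm steel wires, at their top edge, 143.5 mm up. They run along the rack's y, 24 mm apart centre to centre (17 mm clear). Glasses hang with the stem between them, the foot on both. At the closed end (y = -88 mm) a cross wire stops the feet: a foot's centre comes no nearer than y = -65 mm. Room for four; nothing stands above or beside the wires.
- rinse_stop (a point): Middle between the rinse rack's two wire tips at the free end (y = 86.5 mm): each is turned up 8.5 mm as an end stop, top at z = 152 mm. A foot must be lifted at least 10 mm off the wires to pass over. A foot resting behind the stop has its centre at y = 66 mm or less. The free end faces the robot's left, and beyond it is open space.
- drying_rack: Fixed steel wire rack, empty at the start, same wires as the rinse rack. Its base is an open U frame without floor: two runners 12 mm high, inner faces at x = +-45 mm, flared at their open +y end (tips x = +-57, y = 104 mm), and an end bar whose inner face is at y = -90 mm. The drip tray slides in from the +y end. Origin on the worktop under the middle of the wires, y to the free end, z up.
- drying_rail (a point): Middle of the drying rack's two 7 mm steel wires, at their top edge, 143.5 mm up. They run along the rack's y, 24 mm apart centre to centre (17 mm clear). Glasses hang with the stem between them, the foot on both. At the closed end (y = -88 mm) a cross wire stops the feet: a foot's centre comes no nearer than y = -65 mm. Room for four; nothing stands above or beside the wires.
- drying_stop (a point): Middle between the drying rack's two wire tips at the free end (y = 86.5 mm): each is turned up 8.5 mm as an end stop, top at z = 152 mm. A foot must be lifted at least 10 mm off the wires to pass over. A foot resting behind the stop has its centre at y = 66 mm or less. The free end faces the robot's left, and beyond it is open space.
- drip_tray: Loose aluminium drip tray, about 0.3 kg: dish 84 mm wide (x), y from -88 to 86 mm, rim 10 mm high, then a tongue 44 mm wide to y = 160 mm with the handle. Origin on the underside, z up. Fully home its origin and axes coincide with the drying rack's within 2 mm, dish against the end bar, handle middle 46 mm outside the wire tips.
- tray_handle (a point): Middle of the tray's bow handle: 10 mm round steel bar along the tray's y (y = 117 to 155 mm), 29 mm above the worktop, top at 34 mm, on two end posts. Pinch it from above, fingers closing along the tray's x.
- stem_glass_1: Clear stemmed glass hanging upside down by its foot, loose; all four are alike, each may be absent (None). Foot 40 mm across, 5 mm thick; stem 7 mm; bowl 38 mm; about 0.07 kg. Origin: centre of the mouth, at the bottom (z = 47.5 mm when hung), z up; the foot's resting face is 96 mm above it. Grip the foot's edge from above across the wires; fingertips may reach 30 mm below it. Swings a little.
- stem_glass_2: Clear stemmed glass hanging upside down by its foot, loose; all four are alike, each may be absent (None). Foot 40 mm across, 5 mm thick; stem 7 mm; bowl 38 mm; about 0.07 kg. Origin: centre of the mouth, at the bottom (z = 47.5 mm when hung), z up; the foot's resting face is 96 mm above it. Grip the foot's edge from above across the wires; fingertips may reach 30 mm below it. Swings a little.
- stem_glass_3: Clear stemmed glass hanging upside down by its foot, loose; all four are alike, each may be absent (None). Foot 40 mm across, 5 mm thick; stem 7 mm; bowl 38 mm; about 0.07 kg. Origin: centre of the mouth, at the bottom (z = 47.5 mm when hung), z up; the foot's resting face is 96 mm above it. Grip the foot's edge from above across the wires; fingertips may reach 30 mm below it. Swings a little.
- stem_glass_4: Clear stemmed glass hanging upside down by its foot, loose; all four are alike, each may be absent (None). Foot 40 mm across, 5 mm thick; stem 7 mm; bowl 38 mm; about 0.07 kg. Origin: centre of the mouth, at the bottom (z = 47.5 mm when hung), z up; the foot's resting face is 96 mm above it. Grip the foot's edge from above across the wires; fingertips may reach 30 mm below it. Swings a little.
- pepper_mill: Dark wooden pepper mill, 58 mm in diameter, 170 mm tall, standing behind the work; leave it alone. Origin at its foot.
- salt_mill: Clear salt mill, 44 mm in diameter, 90 mm tall, standing behind the work; leave it alone. Origin at its foot.
- bean_tin: Low food tin, 87 mm in diameter, 40 mm tall, standing behind the work; leave it alone. Origin at its foot.
Not all that is in view belongs to the job. What is shaped like the stem_glass_2 but pink is not meant.

How it is judged:
By the outcome, as a careful person would: the job done as asked, in the order asked, and still so for the second after the job is handed in, with the robot touching nothing.
Of stem_glass_1, stem_glass_2, stem_glass_3, stem_glass_4 only 3 to 4 are there at a start; the rules pass over those that are not, and their reading is None.
At some moment in a run one of drip_tray may be knocked a few centimetres aside while the robot is not near it.
It also fails if it takes over 200 s, if anything falls off the work surface, if the arm or the gripper's body presses on something with over 40 N, if the wrist force passes 120 N, or if a joint passes its speed limit or range.

### The arm

A 6-joint arm with a two-finger parallel gripper is mounted at the origin on a cart in front of the work surface, level with it; the furniture and walls round the work are solid. World frame = base frame: x ahead of the robot, y to its left, z up, the work surface at z = 0. Lengths are in mm, angles in rad, forces in N, time in s.
With the tool pointing down it reaches from about 350 to 925 mm from the base axis. Payload 6.4 kg.
Tool frame: the origin (TCP) lies at the very end of the fingers, on their centre line; the grasp point (between the pads) lies 19 mm behind it (env.grasp_offset is the z of the grasp point in the tool frame, in mm); z points along the fingers, y is the line along which they close (so a half turn about z gives the same grasp; the last joint's range is limited). The gripper opens to 85 mm and grips with 20 to 120 N. Pads are 22 mm wide; open, the fingers measure 114 mm over their backs; the gripper's body (76 mm by 85 mm) begins 54 mm behind the grasp point. The pads swing forward as they close: fully open they stand 13 mm farther back than shut.
Start: joints at [-1.461, 0.245, 1.558, -0, 1.339, -0.174], TCP at [182.008, -624.009, 231.29] pointing down, gripper open.
Joint ranges: [-3.13, 3.13], [-1.02, 2.26], [0.13, 2.54], [-0.95, 4.09], [0.21, 2.88], [-2.74, 2.74]. Speed limits (rad/s): [2.57, 2.57, 3.14, 3.14, 3.14, 3.14].

### API

Orientations are given as a unit quaternion [x, y, z, w].
In Python, from cell import env gives the robot as it stands.
- The arm moves only by the shell command python3 -m creep 'ROWS' [FORCE]. ROWS is a JSON object of lists of equal length, an entry for each row: "delta_pos": the shift along the tool's x, y, z in mm, a list of three; "dr": the turn, a rotation vector about the tool's x, y, z in degrees, a list of three; "jaw": the opening, from -1 (shut) to 1 (fully open). In form: {"delta_pos": [[dx, dy, dz], ...], "dr": [[rx, ry, rz], ...], "jaw": [jaw, ...]}. A call has exactly 5 rows; each row shifts and turns the commanded pose from where the row before left it, along the tool's axes as they then stand; what a row does not reach is not made up. A row lasts 1/12 s, in which the tool goes at most 41.7 mm and 7.16 degrees, less where a joint would pass 70% of its speed; a pose out of reach is approached as far as the arm can. A call with a gripper value outside its range is refused whole. The fingers move at their own pace and stop on an object; FORCE is the grip in N (left out, the last holds). Time passes only in rows, so rows that do not move let the fingers close, or fill a call up. It gives the time, the measured TCP pose, the force, the opening and the grip force at its end, in the units of the state.
- env.read_state(): the state, without advancing time (a new reading comes with each control period).
- env.camera(name): name is "scene" or "top"; returns the picture (384x512x3 uint8, red, green, blue); there is no depth.
- env.get_calibration(name): a dict with "camera_matrix" (3x3 intrinsics, pixels), "dist_coeffs" ([k1, k2, p1, p2, k3] as OpenCV has them; the pictures are not rectified), "R" (3x3) and "t" (3): a world point X has camera coordinates R X + t. Camera axes: x right, y down, z forward; pixel columns grow to the right and rows downward; lengths in mm; the calibration is good to about 2 mm. A picture is of the moment at which its call begins. get_calibration takes no time and is no camera call.
- env.sign_off(): hands the job in; it is judged then, once.
Trained networks look in the newest picture that a camera, given by its name, has taken for a name from the list of things; names that differ only in an ending like _2 or _b are one class to them, and where a whole thing is asked for, a point or a joint stands for the part that bears it (a point fixed in the world has none). Each returns a list of dicts, best first, with "p" (0 to 1); they miss things now and then, are a little off and sometimes report something else, mostly with a low value. They report only what shows in the picture. A call takes as long as a camera call. They do not tell look-alikes from the thing itself.
- env.masks_of(camera, query): "region" (384x512 bool, what is visible of it).
- env.landmark_of(camera, query): "point" ([x, y, z] in mm, in world coordinates, good to about 4 mm: a listed point, or the origin of a listed thing).
The state is a dict: "time_s": time; "q": joint angles; "qd": joint speeds; "joint_torque": joint torques, N m; "eef_pos": TCP position; "ee_rot": TCP orientation; "ft_force": force on the tool from outside, world axes, zero at the start; "ft_torque": the same for the moment, N m; "gripper_width": opening from 0.0 (shut) to 1.0 (fully open); "grasp_force": force on a finger pad.
Only numpy, scipy, OpenCV 4.12 (cv2) and the standard library are available. Lean on these libraries where they do the work, as an engineer would, in place of code of your own. Each camera call takes 0.05 s, during which the arm holds its last target. There are 200 camera calls.

## Working session

There is one attempt and no reset: what is moved stays moved. The work goes in short steps, Python scripts to look and compute and a shell command to move; the robot and the scene stay as the last step left them, time stands still between calls to the robot, and variables do not carry over. Pictures are saved under pics/ and viewed, at most 14 in all, crops included, and the job is handed in when it is done.

```bash
ls; mkdir -p pics
cat > h.py <<'E'
import numpy as np, cv2
from cell import env
from scipy.spatial.transform import Rotation as Rn
def snap(cam,name=None):
    im=env.camera(cam)
    if name: cv2.imwrite(f'pics/{name}.png',im[:,:,::-1])
    return im
def proj(cam,P):
    c=env.get_calibration(cam);r,_=cv2.Rodrigues(np.array(c['R'],float))
    return cv2.projectPoints(np.array(P,float).reshape(-1,1,3),r,np.array(c['t'],float),np.array(c['camera_matrix'],float),np.array(c['dist_coeffs'],float))[0].reshape(-1,2)
def ray(cam,uv,z):
    c=env.get_calibration(cam)
    n=cv2.undistortPoints(np.array(uv,float).reshape(-1,1,2),np.array(c['camera_matrix'],float),np.array(c['dist_coeffs'],float)).reshape(-1,2)
    R=np.array(c['R'],float);t=np.array(c['t'],float).ravel();C=-R.T@t
    d=np.c_[n,np.ones(len(n))]@R
    return C+d*((z-C[2])/d[:,2])[:,None]
E
python3 - <<'E'
from h import *
for c in ('scene','top'):
    im=snap(c,c+'0')
    for q in ['rinse_rail','rinse_stop','drying_rail','drying_stop','drip_tray','tray_handle','stem_glass_1','rinse_rack','drying_rack','pepper_mill','salt_mill','bean_tin']:
        for d in env.landmark_of(c,q):
            if d['p']>.2: print(c,q,round(d['p'],2),np.round(d['point']),np.round(proj(c,d['point'])[0]))
s=env.read_state();print(s['time_s'],s['ee_rot'],env.grasp_offset)
for c in('scene','top'):
    k=env.get_calibration(c);print(c,-np.array(k['R']).T@np.array(k['t']).ravel())
E
```

```text
pics
scene rinse_rail 0.89 [ 519. -272.  142.] [290. 154.]
scene rinse_stop 0.63 [ 523. -191.  156.] [278. 167.]
scene drying_rail 0.9 [ 392. -251.  144.] [332. 169.]
scene drying_rail 0.24 [ 391. -167.  153.] [323. 186.]
scene drying_stop 0.85 [ 393. -166.  150.] [322. 187.]
scene drying_stop 0.4 [ 520. -272.  143.] [289. 154.]
scene drip_tray 0.78 [435. -57.   3.] [289. 250.]
scene tray_handle 0.85 [536.  34.  29.] [239. 257.]
scene stem_glass_1 0.82 [ 519. -208.   47.] [280. 194.]
scene stem_glass_1 0.75 [ 521. -253.   48.] [285. 184.]
scene stem_glass_1 0.57 [ 513. -342.   48.] [298. 167.]
scene stem_glass_1 0.57 [ 515. -290.   47.] [292. 177.]
scene rinse_rack 0.57 [ 521. -273.    2.] [287. 191.]
scene drying_rack 0.74 [ 393. -252.   -2.] [325. 208.]
scene pepper_mill 0.97 [ 698. -138.    2.] [215. 204.]
scene salt_mill 0.72 [694. -12.   1.] [194. 233.]
scene bean_tin 0.64 [ 665. -268.   -0.] [244. 180.]
top rinse_rail 0.93 [ 519. -273.  138.] [323. 194.]
top rinse_stop 0.59 [ 523. -184.  151.] [286. 194.]
top drying_rail 0.86 [ 392. -250.  145.] [319. 248.]
top drying_stop 0.71
[... 496 characters left out ...]
 252.]
top drying_rack 0.56 [ 523. -256.   45.] [310. 200.]
top drying_rack 0.33 [ 520. -272.   -0.] [313. 204.]
top drying_rack 0.24 [ 389. -165.  152.] [282. 252.]
top pepper_mill 0.61 [ 512. -337.   42.] [341. 202.]
top pepper_mill 0.57 [ 693. -134.   -2.] [259. 147.]
top salt_mill 0.72 [693. -19.  -0.] [218. 149.]
top bean_tin 0.7 [ 663. -266.    1.] [306. 154.]
top bean_tin 0.68 [ 695. -138.   -1.] [260. 146.]
top bean_tin 0.57 [ 388. -166.  152.] [283. 253.]
top bean_tin 0.38 [ 522. -187.  153.] [287. 194.]
1.3 [ 9.89950653e-01  1.41413240e-01 -9.71384744e-06 -1.69363307e-06] -18.700000000000003
scene [242.02682004 574.10872669 800.23395527]
top [361.27434421 -96.45035814 985.6031821 ]
```

View pics/scene0.png

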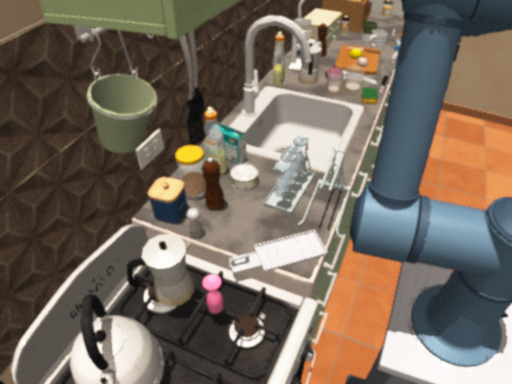

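View pics/top0.png

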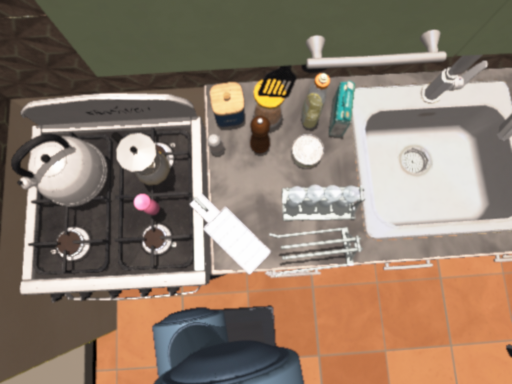

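The pink look-alike stands on the hob (top ≈(147,204), scene ≈(213,295)). Four clear glasses hang in the rear rack (top columns 293–341, row 201) and are the ones meant. The empty front rack is the drying rack, and the tray lies askew at top ≈(236,240). I'll check this in an enlarged crop with a model overlay.

```bash
cat >> h.py <<'E'
def T(o,yaw):
    a=np.radians(yaw);X=np.array([np.cos(a),np.sin(a),0]);Y=np.array([-np.sin(a),np.cos(a),0])
    return lambda p:np.array([o[0],o[1],0])+np.outer(np.atleast_2d(p)[:,0],X)+np.outer(np.atleast_2d(p)[:,1],Y)+np.c_[np.zeros((len(np.atleast_2d(p)),2)),np.atleast_2d(p)[:,2]]
WIRES=[[[s*12,-88,140],[s*12,86.5,140],[s*12,86.5,152]] for s in(-1,1)]
TRAY=[[[-42,-88,10],[42,-88,10],[42,86,10],[22,86,2],[22,160,2],[-22,160,2],[-22,86,2],[-42,86,10],[-42,-88,10]],[[0,117,34],[0,155,34]]]
def overlay(im,cam,items,box,f,name):
    x0,y0,x1,y1=box
    o=cv2.resize(im[y0:y1,x0:x1,::-1],None,fx=f,fy=f,interpolation=cv2.INTER_CUBIC)
    for tf,lines,col in items:
        for l in lines:
            p=((proj(cam,tf(l))-[x0,y0]+.5)*f).astype(int)
            cv2.polylines(o,[p.reshape(-1,1,2)],False,col,1)
    return o
E
python3 - <<'E'
from h import *
o=[]
for cam,box,f in(('top',(185,180,370,280),4),('scene',(220,120,360,280),3)):
    im=snap(cam)
    its=[(T((520,-272),-3),WIRES,(0,0,255)),(T((392,-251),0),WIRES,(255,0,0)),(T((435,-59),-46.9),TRAY,(0,160,0))]
    cv2.imwrite(f'pics/ov_{cam}.png',overlay(im,cam,its,box,f,''))
    m=env.masks_of(cam,'drip_tray')
    for d in m[:2]:
        c=np.argwhere(d['region'])[:,::-1].astype(float); print(cam,d['p'],len(c),np.round(ray(cam,[c.mean(0)],5)))
E
```

```text
top 0.83 2506 [[450. -45.   5.]]
```

View pics/ov_top.png

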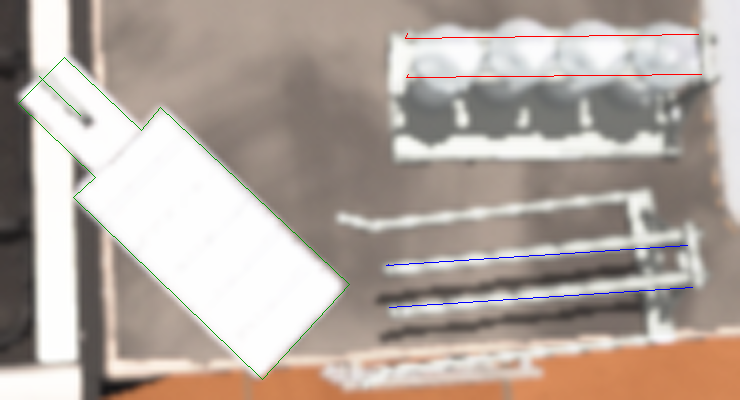

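View pics/ov_scene.png

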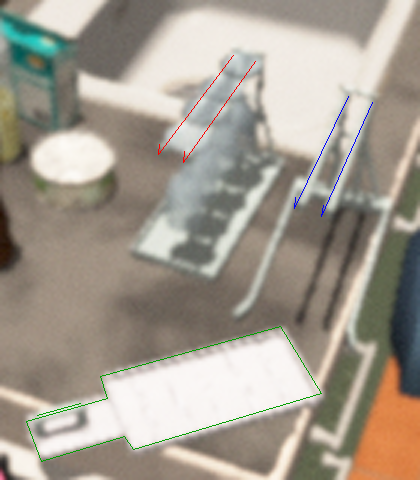

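Overlay: the tray model matches. The drying rack needs about +2° yaw, and the rinse rack is close to −3°. Next I'll refine the racks by edge peaks and check the hob height in both views before dragging the tray near it.

Run:
```python
from h import *
from scipy.ndimage import map_coordinates
im=snap('top');g=cv2.cvtColor(im,cv2.COLOR_RGB2GRAY).astype(float)
sc=snap('scene')
tf=T((394.5,-251),2)
for nm,x,z in(('w-',-12,140),('w+',12,140),('run+',50,11)):
    P=[]
    for y in np.arange(-70,80,6):
        s=np.arange(-8,8.1,.25)
        w=tf(np.c_[x+s,np.full(len(s),y),np.full(len(s),z)])
        uv=proj('top',w);v=map_coordinates(g,[uv[:,1],uv[:,0]],order=1)
        v=v-np.percentile(v,50);v[v<0]=0
        if v.sum()>20: P.append((y,(v*s).sum()/v.sum()))
    P=np.array(P);c=np.polyfit(P[:,0],P[:,1],1);r=P[:,1]-np.polyval(c,P[:,0])
    print(nm,'x off',c[1].round(2),'slope deg',np.degrees(c[0]).round(2),'rms',r.std().round(2),len(P))
L=[[[x,y,0] for x in range(380,680,20)] for y in (40,60,100)]
I=lambda p:np.atleast_2d(np.array(p,float))
a=overlay(im,'top',[(I,[l],c) for l,c in zip(L,((0,0,255),(255,0,0),(0,255,0)))],(110,120,230,290),3.4,'')
b=overlay(sc,'scene',[(I,[l],c) for l,c in zip(L,((0,0,255),(255,0,0),(0,255,0)))],(150,220,330,375),2.2,'')
h=max(a.shape[0],b.shape[0]);pad=lambda q:cv2.copyMakeBorder(q,0,h-q.shape[0],0,0,cv2.BORDER_CONSTANT)
cv2.imwrite('pics/hob.png',np.hstack([pad(a),pad(b)]));print(h,a.shape[1]+b.shape[1])
```

```text
w- x off -1.03 slope deg -0.98 rms 0.25 25
w+ x off -0.68 slope deg -1.06 rms 0.41 25
run+ x off -2.78 slope deg -0.87 rms 0.13 25
578 804
```

View pics/hob.png

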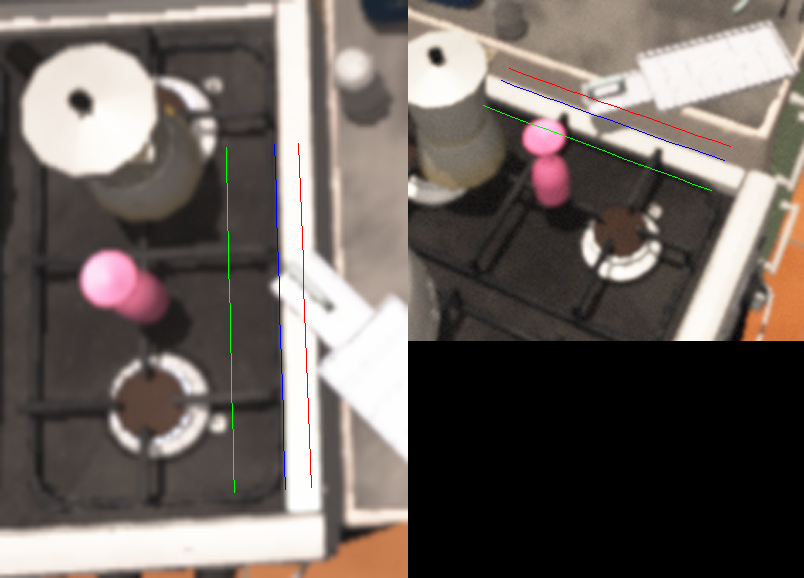

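Across the views the hob rim shows about 45 mm below the worktop, so the handle may overhang it. Drying rack refined to (393.6, −251.3), yaw 3°. Now the approach move.

```bash
cat >> h.py <<'E'
def plan(*wps):
    """wps: (x,y,z,psi,rows) from measured pose; prints tool-frame rows per 5"""
    s=env.read_state();p=np.array(s['eef_pos']);q=np.array(s['ee_rot']);R=Rn.from_quat(q)
    X=R.as_matrix()[:,0];psi=np.degrees(np.arctan2(X[1],X[0]))
    print('at',p.round(1),'psi',round(psi,1),'tilt',np.round(R.as_matrix()[:,2],3))
    for x,y,z,ps,n in wps:
        D=(np.array([x,y,z])-p)/n;dp=(ps-psi)/n;rows=[]
        for i in range(n):
            a=np.radians(psi);X=np.array([np.cos(a),np.sin(a),0]);Y=np.array([np.sin(a),-np.cos(a),0])
            rows.append([round(float(D@X),1),round(float(D@Y),1),round(float(-D[2]),1)]);psi+=dp;p=p+D
        print((x,y,z,ps),'rz/row',round(-dp,2));[print('  ',rows[i:i+5]) for i in range(0,n,5)]
E
python3 -c "
from h import *
plan((400,-420,231,25,8),(536,35,150,43,17))"
```

```text
at [ 182.  -624.   231.3] psi 16.3 tilt [-0. -0. -1.]
(400, -420, 231, 25) rz/row -1.09
   [[33.3, -16.9, 0.0], [33.6, -16.2, 0.0], [33.9, -15.6, 0.0], [34.2, -14.9, 0.0], [34.5, -14.3, 0.0]]
   [[34.8, -13.6, 0.0], [35.0, -12.9, 0.0], [35.2, -12.3, 0.0]]
(536, 35, 150, 43) rz/row -1.06
   [[18.6, -20.9, 4.8], [18.9, -20.5, 4.8], [19.3, -20.2, 4.8], [19.7, -19.8, 4.8], [20.1, -19.4, 4.8]]
   [[20.4, -19.1, 4.8], [20.8, -18.7, 4.8], [21.1, -18.3, 4.8], [21.4, -17.9, 4.8], [21.8, -17.5, 4.8]]
   [[22.1, -17.1, 4.8], [22.4, -16.7, 4.8], [22.7, -16.3, 4.8], [23.0, -15.9, 4.8], [23.3, -15.4, 4.8]]
   [[23.6, -15.0, 4.8], [23.8, -14.6, 4.8]]
```

```bash
python3 -m creep '{"delta_pos":[[33.3,-16.9,0],[33.6,-16.2,0],[33.9,-15.6,0],[34.2,-14.9,0],[34.5,-14.3,0]],"dr":[[0,0,-1.1],[0,0,-1.1],[0,0,-1.1],[0,0,-1.1],[0,0,-1.1]],"jaw":[0,0,0,0,0]}'
python3 -m creep '{"delta_pos":[[34.8,-13.6,0],[35,-12.9,0],[35.2,-12.3,0],[18.6,-20.9,0],[18.9,-20.5,0]],"dr":[[0,0,-1.1],[0,0,-1.1],[0,0,-1.1],[0,0,-1.1],[0,0,-1.1]],"jaw":[0,0,0,0,0]}'
python3 -m creep '{"delta_pos":[[19.3,-20.2,0],[19.7,-19.8,0],[20.1,-19.4,0],[20.4,-19.1,0],[20.8,-18.7,0]],"dr":[[0,0,-1.1],[0,0,-1.1],[0,0,-1.1],[0,0,-1.1],[0,0,-1.1]],"jaw":[0,0,0,0,0]}'
python3 -m creep '{"delta_pos":[[21.1,-18.3,8],[21.4,-17.9,8],[21.8,-17.5,8],[22.1,-17.1,8],[22.4,-16.7,8]],"dr":[[0,0,-1.1],[0,0,-1.1],[0,0,-1.1],[0,0,-1.1],[0,0,-1.1]],"jaw":[-0.2,-0.2,-0.2,-0.2,-0.2]}'
python3 - <<'E'
from h import *
for c in('top','scene'):
    snap(c)
    for q in('tray_handle','drip_tray'):
        for d in env.landmark_of(c,q)[:1]: print(c,q,round(d['p'],2),np.round(d['point']))
s=env.read_state();print(s['time_s'],s['gripper_width'],s['ft_force'],s['q'])
plan((536,35,100,43.1,5),(536,35,14,43.1,5))
E
```

```text
time_s: 2.02
eef_pos: [319.1, -495.1, 231.4]
ee_rot: [0.982, 0.189, 0.0, 0.0]
ft_force: [0.7, -0.7, -0.5]
gripper_width: 0.504
grasp_force: 0.0
time_s: 2.43
eef_pos: [416.9, -364.8, 231.4]
ee_rot: [0.972, 0.237, 0.0, 0.0]
ft_force: [0.1, -0.2, 0.0]
gripper_width: 0.497
grasp_force: 0.0
time_s: 2.85
eef_pos: [455.5, -231.0, 231.5]
ee_rot: [0.959, 0.282, 0.0, 0.0]
ft_force: [0.3, -0.5, 0.1]
gripper_width: 0.502
grasp_force: 0.0
time_s: 3.27
eef_pos: [494.6, -96.9, 191.2]
ee_rot: [0.945, 0.328, 0.0, 0.0]
ft_force: [-0.0, 0.5, 0.1]
gripper_width: 0.401
grasp_force: 0.0
scene tray_handle 0.88 [534.  36.  30.]
scene drip_tray 0.64 [435. -59.   0.]
3.5667 0.4015950758619318 [-0.63320781  0.56623069  0.73347836] [-4.22587833e-01 -6.07157201e-02  1.96062792e+00 -2.44402389e-04
  1.24062104e+00  4.81407978e-01]
at [494.6 -99.  191.8] psi 38.2 tilt [ 0.001 -0.001 -1.   ]
(536, 35, 100, 43.1) rz/row -0.98
   [[23.1, -15.9, 18.4], [23.4, -15.5, 18.4], [23.6, -15.1, 18.4], [23.9, -14.7, 18.4], [24.1, -14.3, 18.4]]
(536, 35, 14, 43.1) rz/row -0.0
   [[-0.0, -0.0, 17.2], [-0.0, -0.0, 17.2], [-0.0, -0.0, 17.2], [-0.0, -0.0, 17.2], [-0.0, -0.0, 17.2]]
```

```bash
python3 -m creep '{"delta_pos":[[23.1,-15.9,18.4],[23.4,-15.5,18.4],[23.6,-15.1,18.4],[23.9,-14.7,18.4],[24.1,-14.3,18.4]],"dr":[[0,0,-1],[0,0,-1],[0,0,-1],[0,0,-1],[0,0,-1]],"jaw":[-0.2,-0.2,-0.2,-0.2,-0.2]}'
python3 -m creep '{"delta_pos":[[0,0,15],[0,0,15],[0,0,0],[0,0,0],[0,0,0]],"dr":[[0,0,0],[0,0,0],[0,0,0],[0,0,0],[0,0,0]],"jaw":[-0.2,-0.2,-0.2,-0.2,-0.2]}'
python3 - <<'E'
from h import *
im=snap('top');sc=snap('scene')
for q in('tray_handle','drip_tray'):
  for d in env.landmark_of('scene',q)[:1]: print(q,round(d['p'],2),np.round(d['point']))
plan((536,35.5,14,43.1,5))
E
```

```text
time_s: 3.98
eef_pos: [536.6, 35.6, 99.2]
ee_rot: [0.93, 0.368, 0.001, 0.0]
ft_force: [1.2, 0.1, 0.1]
gripper_width: 0.399
grasp_force: 0.0
time_s: 4.4
eef_pos: [536.6, 34.8, 70.5]
ee_rot: [0.93, 0.368, 0.001, 0.0]
ft_force: [0.0, 0.8, 0.6]
gripper_width: 0.402
grasp_force: 0.0
tray_handle 0.6 [534.  35.  28.]
drip_tray 0.97 [435. -58.   2.]
at [536.5  35.3  70.5] psi 43.2 tilt [ 0.002 -0.    -1.   ]
(536, 35.5, 14, 43.1) rz/row 0.02
   [[-0.0, -0.1, 11.3], [-0.0, -0.1, 11.3], [-0.0, -0.1, 11.3], [-0.0, -0.1, 11.3], [-0.0, -0.1, 11.3]]
```

```bash
python3 -m creep '{"delta_pos":[[0,0,11.3],[0,0,11.3],[0,0,11.3],[0,0,11.3],[0,0,11.3]],"dr":[[0,0,0],[0,0,0],[0,0,0],[0,0,0],[0,0,0]],"jaw":[-0.2,-0.2,-0.2,-0.2,-0.2]}' 60
python3 -m creep '{"delta_pos":[[0,0,0],[0,0,0],[0,0,0],[0,0,0],[0,0,0]],"dr":[[0,0,0],[0,0,0],[0,0,0],[0,0,0],[0,0,0]],"jaw":[-1,-1,-1,-1,-1]}' 60
python3 -m creep '{"delta_pos":[[0,0,0],[0,0,0],[0,0,0],[0,0,0],[0,0,0]],"dr":[[0,0,0],[0,0,0],[0,0,0],[0,0,0],[0,0,0]],"jaw":[-1,-1,-1,-1,-1]}' 60
python3 - <<'E'
from h import *
w=[]
for k in range(1,6):
    f=k/5;th=-46.9+f*49.9;O=np.array([435,-59])+f*np.array([20,21]);a=np.radians(th)
    w.append((O[0]-138*np.sin(a),O[1]+138*np.cos(a),14,90+th,4))
s=env.read_state();z=s['eef_pos'][2]
w=[(a,b,z,d,e) for a,b,c,d,e in w]
plan(*w)
E
```

```text
time_s: 5.02
eef_pos: [534.9, 35.9, 10.9]
ee_rot: [0.93, 0.369, -0.001, -0.0]
ft_force: [0.4, 0.3, -0.8]
gripper_width: 0.402
grasp_force: 0.0
time_s: 5.43
eef_pos: [535.9, 35.8, 13.2]
ee_rot: [0.93, 0.369, 0.0, 0.0]
ft_force: [0.0, 0.9, -0.3]
gripper_width: 0.091
grasp_force: 58.4
time_s: 5.85
eef_pos: [535.9, 35.8, 12.9]
ee_rot: [0.93, 0.369, 0.0, 0.0]
ft_force: [0.7, 0.0, -0.2]
gripper_width: 0.09
grasp_force: 58.4
at [535.9  35.8  12.9] psi 43.3 tilt [ 0.  0. -1.]
(np.float64(521.8965077257327), np.float64(55.52755325338062), np.float64(12.948229963900294), 53.08) rz/row -2.46
   [[0.8, -6.0, -0.0], [1.1, -5.9, -0.0], [1.3, -5.9, -0.0], [1.6, -5.8, -0.0]]
(np.float64(505.5218923761786), np.float64(72.42444055431238), np.float64(12.948229963900294), 63.06) rz/row -2.49
   [[0.9, -5.8, -0.0], [1.2, -5.8, -0.0], [1.4, -5.7, -0.0], [1.7, -5.6, -0.0]]
(np.float64(487.25515294695583), np.float64(85.59819188616635), np.float64(12.948229963900294), 73.03999999999999) rz/row -2.49
   [[0.9, -5.6, -0.0], [1.1, -5.5, -0.0], [1.3, -5.5, -0.0], [1.6, -5.4, -0.0]]
(np.float64(467.7701563388974), np.float64(94.77723116039736), np.float64(12.948229963900294), 83.02000000000001) rz/row -2.49
   [[0.8, -5.3, -0.0], [1.0, -5.3, -0.0], [1.2, -5.2, -0.0], [1.5, -5.2, -0.0]]
(np.float64(447.77763803847375), np.float64(99.8108757961312), np.float64(12.948229963900294), 93.0) rz/row -2.49
   [[0.6, -5.1, -0.0], [0.9, -5.1, -0.0], [1.1, -5.0, -0.0], [1.3, -5.0, -0.0]]
```

```bash
R='{}'
python3 -m creep '{"delta_pos":[[0.8,-6,0],[1.1,-6,0],[1.3,-5.9,0],[1.6,-5.8,0],[0.9,-5.8,0]],"dr":[[0,0,-2.5],[0,0,-2.5],[0,0,-2.5],[0,0,-2.5],[0,0,-2.5]],"jaw":[-1,-1,-1,-1,-1]}' 80
python3 -m creep '{"delta_pos":[[1.2,-5.8,0],[1.4,-5.7,0],[1.7,-5.6,0],[0.9,-5.6,0],[1.1,-5.5,0]],"dr":[[0,0,-2.5],[0,0,-2.5],[0,0,-2.5],[0,0,-2.5],[0,0,-2.5]],"jaw":[-1,-1,-1,-1,-1]}'
python3 -m creep '{"delta_pos":[[1.3,-5.5,0],[1.6,-5.4,0],[0.8,-5.3,0],[1,-5.3,0],[1.2,-5.2,0]],"dr":[[0,0,-2.5],[0,0,-2.5],[0,0,-2.5],[0,0,-2.5],[0,0,-2.5]],"jaw":[-1,-1,-1,-1,-1]}'
python3 -m creep '{"delta_pos":[[1.5,-5.2,0],[0.6,-5.1,0],[0.9,-5.1,0],[1.1,-5,0],[1.3,-5,0]],"dr":[[0,0,-2.5],[0,0,-2.5],[0,0,-2.5],[0,0,-2.5],[0,0,-2.5]],"jaw":[-1,-1,-1,-1,-1]}'
python3 -m creep '{"delta_pos":[[0,0,0],[0,0,0],[0,0,0],[0,0,0],[0,0,0]],"dr":[[0,0,0],[0,0,0],[0,0,0],[0,0,0],[0,0,0]],"jaw":[-1,-1,-1,-1,-1]}'
python3 - <<'E'
from h import *
im=snap('top')
for c in('top','scene'):
  sc=snap(c)
  for q in('drip_tray','tray_handle'):
    for d in env.landmark_of(c,q)[:1]: print(c,q,round(d['p'],2),np.round(d['point']))
s=env.read_state();p=s['eef_pos'];plan()
m=env.masks_of('top','drip_tray')[0]['region']
uv=np.argwhere(m)[:,::-1].astype(float);(c,wh,ang)=cv2.minAreaRect(ray('top',uv,8)[:,:2].astype(np.float32));print('mask rect',c,wh,ang)
O=(p[0]+138*np.sin(np.radians(3)),p[1]-138*np.cos(np.radians(3)));print('O',O)
o=overlay(im,'top',[(T(O,3),TRAY,(0,160,0)),(T((393.6,-251.3),3),WIRES+[[[45,-90,12],[45,84,12],[57,104,12]],[[-45,-90,12],[-45,84,12],[-57,104,12]]],(0,0,255))],(150,180,350,290),4,'')
cv2.imwrite('pics/t2.png',o)
E
```

```text
time_s: 6.27
eef_pos: [517.3, 59.9, 12.8]
ee_rot: [0.883, 0.469, -0.0, 0.0]
ft_force: [-0.0, 0.0, -1.8]
gripper_width: 0.085
grasp_force: 78.0
time_s: 6.68
eef_pos: [495.5, 79.0, 12.6]
ee_rot: [0.827, 0.562, -0.0, -0.0]
ft_force: [0.4, -0.1, -1.8]
gripper_width: 0.085
grasp_force: 78.3
time_s: 7.1
eef_pos: [471.9, 92.3, 12.8]
ee_rot: [0.761, 0.649, -0.0, 0.0]
ft_force: [-1.0, 0.0, -0.4]
gripper_width: 0.082
grasp_force: 78.3
time_s: 7.52
eef_pos: [447.1, 99.5, 12.8]
ee_rot: [0.686, 0.728, -0.0, 0.0]
ft_force: [-0.4, 0.1, 0.1]
gripper_width: 0.086
grasp_force: 78.2
time_s: 7.93
eef_pos: [447.7, 99.5, 12.8]
ee_rot: [0.687, 0.727, 0.0, 0.0]
ft_force: [-0.3, 0.1, -1.3]
gripper_width: 0.089
grasp_force: 78.1
top drip_tray 0.79 [450. -39.  -2.]
top tray_handle 0.68 [ 512. -338.   43.]
scene drip_tray 0.86 [454. -39.   2.]
scene tray_handle 0.59 [449.  99.  26.]
at [447.5  99.5  12.8] psi 93.3 tilt [ 0. -0. -1.]
mask rect (455.9480895996094, -20.371429443359375) (88.04083251953125, 213.82525634765625) 3.936288356781006
O (np.float64(454.70649891493537), np.float64(-38.35261011511733))
```

View pics/t2.png

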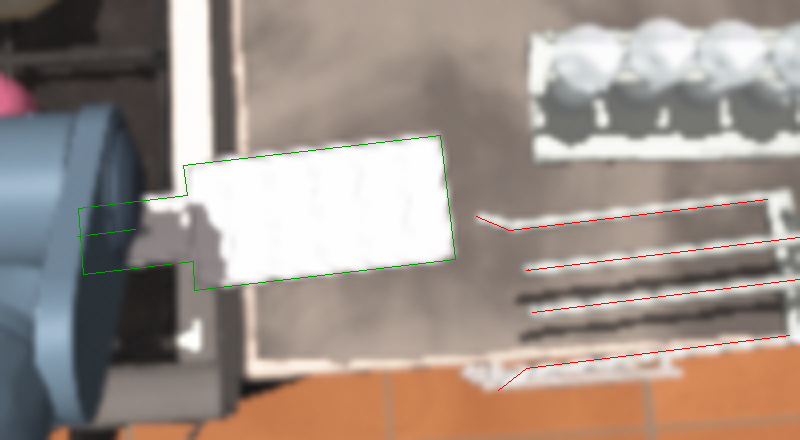

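```bash
python3 -m creep '{"delta_pos":[[0,-14.4,0],[0,-14.4,0],[0,-14.4,0],[0,-14.4,0],[0,-14.6,0]],"dr":[[0,0,0.3],[0,0,0],[0,0,0],[0,0,0],[0,0,0]],"jaw":[-1,-1,-1,-1,-1]}'
python3 -m creep '{"delta_pos":[[0,0,0],[-10,0,0],[-15,0,0],[-15,0,0],[-15,0,0]],"dr":[[0,0,0],[0,0,0],[0,0,0],[0,0,0],[0,0,0]],"jaw":[-1,-1,-1,-1,-1]}'
python3 -m creep '{"delta_pos":[[-15,0,0],[-15,0,0],[0,0,0],[0,0,0],[0,0,0]],"dr":[[0,0,0],[0,0,0],[0,0,0],[0,0,0],[0,0,0]],"jaw":[-1,-1,-1,-1,-1]}'
cat >> h.py <<'E'
def rackxy(o,yaw,p):
    a=np.radians(yaw);d=np.array(p[:2])-o;return np.array([d@[np.cos(a),np.sin(a)],d@[-np.sin(a),np.cos(a)]]).round(1)
DR=np.array([393.6,-251.3])
E
python3 - <<'E'
from h import *
im=snap('top');s=env.read_state();p=s['eef_pos'];plan();r=rackxy(DR,3,p);print(r)
O=T(DR,3)([[r[0],r[1]-138,0]])[0]
o=overlay(im,'top',[(T(O,3),TRAY,(0,160,0)),(T(DR,3),WIRES+[[[45,-90,12],[45,84,12],[57,104,12]],[[-45,-90,12],[-45,84,12],[-57,104,12]]],(0,0,255))],(170,190,350,290),4,'')
cv2.imwrite('pics/t3.png',o)
E
```

```text
time_s: 8.75
eef_pos: [375.2, 95.6, 13.0]
ee_rot: [0.688, 0.725, 0.0, 0.001]
ft_force: [-0.5, 0.1, -1.5]
gripper_width: 0.088
grasp_force: 78.1
time_s: 9.17
eef_pos: [379.2, 40.1, 13.2]
ee_rot: [0.688, 0.725, 0.0, 0.001]
ft_force: [-0.1, -0.5, -0.6]
gripper_width: 0.082
grasp_force: 78.1
time_s: 9.58
eef_pos: [380.1, 11.0, 12.9]
ee_rot: [0.689, 0.725, 0.0, 0.0]
ft_force: [0.5, -0.7, -1.2]
gripper_width: 0.085
grasp_force: 78.1
at [379.9  11.2  12.8] psi 93.0 tilt [ 0.  0. -1.]
[1.000e-01 2.629e+02]
```

View pics/t3.png

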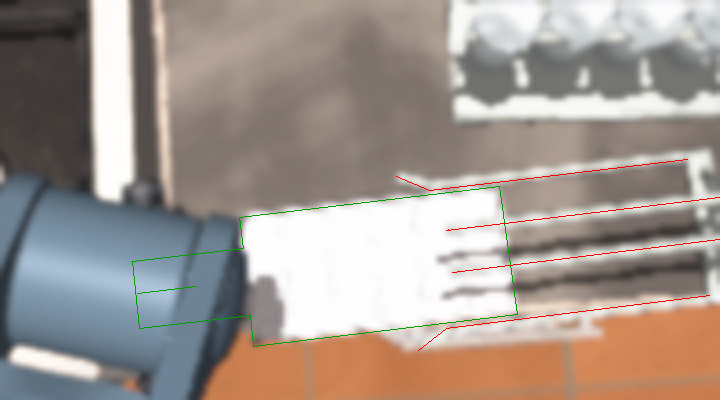

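The tray has entered the rack centred. I'll push it home and watch the force.

```bash
python3 -m creep '{"delta_pos":[[-15,0,0],[-15,0,0],[-15,0,0],[-15,0,0],[-15,0,0]],"dr":[[0,0,0],[0,0,0],[0,0,0],[0,0,0],[0,0,0]],"jaw":[-1,-1,-1,-1,-1]}'
python3 -m creep '{"delta_pos":[[-10,0,0],[-10,0,0],[-8,0,0],[-6,0,0],[-4,0,0]],"dr":[[0,0,0],[0,0,0],[0,0,0],[0,0,0],[0,0,0]],"jaw":[-1,-1,-1,-1,-1]}'
python3 -m creep '{"delta_pos":[[-2,0,0],[-2,0,0],[-2,0,0],[-2,0,0],[-2,0,0]],"dr":[[0,0,0],[0,0,0],[0,0,0],[0,0,0],[0,0,0]],"jaw":[-1,-1,-1,-1,-1]}'
python3 -c "
from h import *
s=env.read_state();plan();print(rackxy(DR,3,s['eef_pos']),s['ft_force'])"
```

```text
time_s: 10.05
eef_pos: [383.6, -63.8, 12.7]
ee_rot: [0.688, 0.726, 0.0, -0.0]
ft_force: [0.7, 0.9, -1.1]
gripper_width: 0.081
grasp_force: 78.2
time_s: 10.47
eef_pos: [385.6, -102.4, 12.8]
ee_rot: [0.689, 0.725, 0.0, -0.0]
ft_force: [0.2, -0.2, -1.2]
gripper_width: 0.084
grasp_force: 78.2
time_s: 10.88
eef_pos: [386.0, -112.0, 12.8]
ee_rot: [0.688, 0.725, 0.0, -0.0]
ft_force: [-0.4, -0.4, -0.2]
gripper_width: 0.088
grasp_force: 78.2
at [ 386.  -112.    12.8] psi 93.0 tilt [-0.  0. -1.]
[ -0.3 139.5] [-0.41930211 -0.41079462 -0.1555461 ]
```

```bash
for i in 1; do python3 -m creep '{"delta_pos":[[-1,0,0],[-1,0,0],[0,0,0],[0,0,0],[0,0,0]],"dr":[[0,0,0],[0,0,0],[0,0,0],[0,0,0],[0,0,0]],"jaw":[-1,-1,-1,-1,-1]}'; done
python3 -m creep '{"delta_pos":[[-1,0,0],[-1,0,0],[0,0,0],[0,0,0],[0,0,0]],"dr":[[0,0,0],[0,0,0],[0,0,0],[0,0,0],[0,0,0]],"jaw":[-1,-1,-1,-1,-1]}'
python3 -m creep '{"delta_pos":[[-1,0,0],[0,0,0],[0,0,0],[0,0,0],[0,0,0]],"dr":[[0,0,0],[0,0,0],[0,0,0],[0,0,0],[0,0,0]],"jaw":[-1,-1,-1,-1,-1]}'
```

```text
time_s: 11.3
eef_pos: [386.2, -114.1, 12.8]
ee_rot: [0.689, 0.725, -0.0, 0.0]
ft_force: [-0.7, -1.4, -1.8]
gripper_width: 0.087
grasp_force: 78.2
time_s: 11.72
eef_pos: [386.3, -116.1, 12.8]
ee_rot: [0.689, 0.725, -0.0, 0.0]
ft_force: [-0.3, -0.2, -0.5]
gripper_width: 0.085
grasp_force: 78.2
time_s: 12.13
eef_pos: [386.2, -116.9, 12.8]
ee_rot: [0.689, 0.725, -0.0, -0.0]
ft_force: [0.1, 0.3, -0.4]
gripper_width: 0.086
grasp_force: 78.2
```

```bash
python3 -m creep '{"delta_pos":[[-1,0,0],[0,0,0],[0,0,0],[0,0,0],[0,0,0]],"dr":[[0,0,0],[0,0,0],[0,0,0],[0,0,0],[0,0,0]],"jaw":[-1,-1,-1,-1,-1]}'|grep -E 'eef|ft_'
python3 -m creep '{"delta_pos":[[-1,0,0],[0,0,0],[0,0,0],[0,0,0],[0,0,0]],"dr":[[0,0,0],[0,0,0],[0,0,0],[0,0,0],[0,0,0]],"jaw":[-1,-1,-1,-1,-1]}'|grep -E 'eef|ft_'
python3 -m creep '{"delta_pos":[[-1,0,0],[0,0,0],[0,0,0],[0,0,0],[0,0,0]],"dr":[[0,0,0],[0,0,0],[0,0,0],[0,0,0],[0,0,0]],"jaw":[-1,-1,-1,-1,-1]}'|grep -E 'eef|ft_'
python3 - <<'E'
from h import *
im=snap('scene')
for d in env.landmark_of('scene','drip_tray')[:1]: print(d['p'],d['point'].round(1) if hasattr(d['point'],'round') else d['point'])
s=env.read_state();r=rackxy(DR,3,s['eef_pos']);print(r)
O=T(DR,3)([[r[0],r[1]-138,0]])[0]
o=overlay(im,'scene',[(T(DR,3),[TRAY[0]],(0,160,0)),(T(DR,3),WIRES+[[[-45,84,12],[-45,-90,12],[45,-90,12],[45,84,12],[57,104,12]]],(0,0,255))],(230,110,370,250),5,'')
cv2.imwrite('pics/t4.png',o[:600])
E
```

```text
eef_pos: [385.8, -117.0, 12.5]
ft_force: [0.6, 5.4, 1.6]
eef_pos: [385.8, -117.0, 12.4]
ft_force: [0.5, 10.8, 3.8]
eef_pos: [385.7, -117.0, 12.3]
ft_force: [1.3, 16.2, 6.4]
0.73 [394.3, -255.9, 0.8]
[ -0.8 134.5]
```

View pics/t4.png

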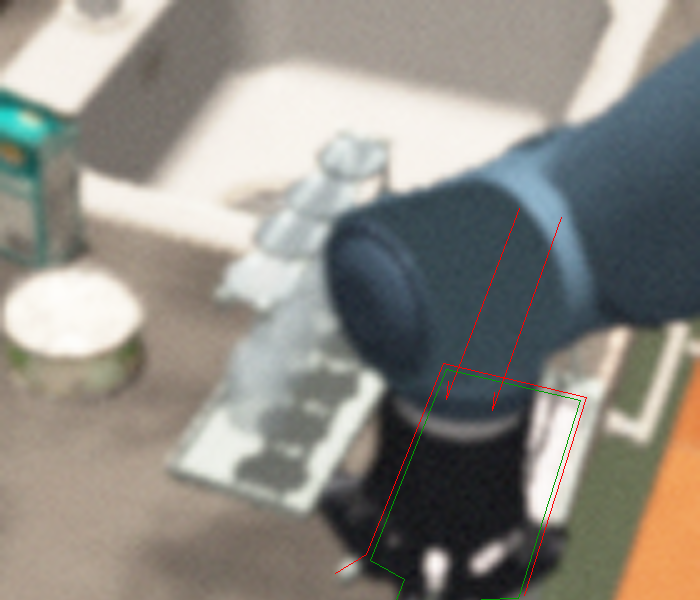

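Contact stop found: 5.4 N per mm, and the tray no longer moves. I'll ease the force off, release, lift and check.

```bash
python3 -m creep '{"delta_pos":[[1,0,0],[1,0,0],[0.5,0,0],[0,0,0],[0,0,0]],"dr":[[0,0,0],[0,0,0],[0,0,0],[0,0,0],[0,0,0]],"jaw":[-1,-1,-1,-0.4,-0.4]}'|grep -E 'eef|ft_'
python3 -m creep '{"delta_pos":[[0,0,0],[0,0,0],[0,0,0],[0,0,-8],[0,0,-20]],"dr":[[0,0,0],[0,0,0],[0,0,0],[0,0,0],[0,0,0]],"jaw":[-0.3,-0.3,-0.3,-0.3,-0.3]}'
python3 -m creep '{"delta_pos":[[0,0,-35],[0,0,-35],[0,0,-35],[0,0,-35],[0,0,-35]],"dr":[[0,0,0],[0,0,0],[0,0,0],[0,0,0],[0,0,0]],"jaw":[-0.3,-0.3,-0.3,-0.3,-0.3]}'|grep -E 'eef|ft_'
python3 -m creep '{"delta_pos":[[35,0,0],[35,0,0],[35,0,0],[35,0,0],[0,0,0]],"dr":[[0,0,0],[0,0,0],[0,0,0],[0,0,0],[0,0,0]],"jaw":[0.4,0.4,0.4,0.4,0.4]}'|grep -E 'eef|ft_'
python3 - <<'E'
from h import *
im=snap('top')
for c in('top','scene'):
    sc=snap(c)
    for q in('drip_tray','tray_handle','stem_glass_1','rinse_rail','rinse_stop'):
        for d in env.landmark_of(c,q): 
            if d['p']>.4: print(c,q,round(d['p'],2),np.round(d['point'],1))
o=overlay(im,'top',[(T(DR,3),TRAY,(0,160,0)),(T(DR,3),[[[-57,104,12],[-45,84,12],[-45,-90,12],[45,-90,12],[45,84,12],[57,104,12]]],(0,0,255)),(T((520,-272),-3),WIRES,(255,0,0))],(225,180,375,280),5,'')
cv2.imwrite('pics/t5.png',o)
E
```

```text
eef_pos: [386.9, -118.2, 13.1]
ft_force: [-0.5, -0.1, 1.0]
time_s: 14.32
eef_pos: [384.4, -116.5, 39.5]
ee_rot: [0.689, 0.725, -0.001, -0.003]
ft_force: [1.0, 0.5, -0.2]
gripper_width: 0.354
grasp_force: 0.0
eef_pos: [386.0, -117.3, 218.2]
ft_force: [0.6, -1.0, 0.0]
eef_pos: [378.2, 26.8, 216.3]
ft_force: [0.1, -1.0, -1.3]
top drip_tray 0.89 [ 392.6 -258.8   -1.6]
top tray_handle 0.6 [ 385.5 -118.1   31. ]
top stem_glass_1 0.78 [ 517.3 -215.2   46.2]
top stem_glass_1 0.76 [ 517.9 -291.3   48.1]
top stem_glass_1 0.73 [ 513.1 -336.2   42.8]
top stem_glass_1 0.6 [532.2 166.   -5.4]
top stem_glass_1 0.57 [ 517.6 -254.1   44.7]
top rinse_rail 0.55 [ 514.6 -275.9  139.1]
top rinse_stop 0.63 [ 520.4 -187.8  151.6]
scene drip_tray 0.66 [ 393.1 -257.     1.8]
scene stem_glass_1 0.97 [537.5 172.5  -3.1]
scene stem_glass_1 0.66 [ 519.7 -208.3   52. ]
scene stem_glass_1 0.51 [ 523.2 -256.8   49.3]
scene rinse_stop 0.57 [ 524.2 -189.5  154.2]
```

View pics/t5.png

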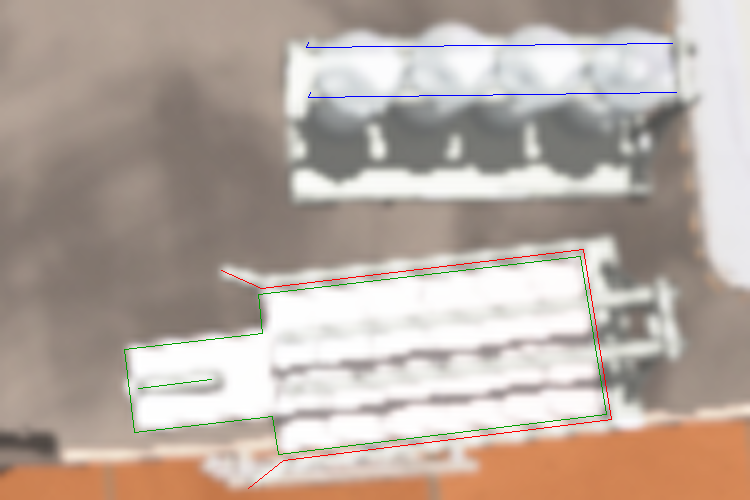

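The tray is home: its dish lies on the end bar, within about 2 mm of the overlay, with the handle at (175,385) in the crop. Now I'll refine the rinse rack from its pan edges.

Run:
```python
from h import *
from scipy.ndimage import map_coordinates
g=cv2.cvtColor(snap('top'),cv2.COLOR_RGB2GRAY).astype(float)
tf=T((520,-272),-3)
def fit(fix,vals,horiz,z,rng=8):
    P=[];s=np.arange(-rng,rng+.1,.25)
    for t in vals:
        w=np.c_[fix+s,np.full(len(s),t),np.full(len(s),z)] if horiz else np.c_[np.full(len(s),t),fix+s,np.full(len(s),z)]
        uv=proj('top',tf(w));v=map_coordinates(g,[uv[:,1],uv[:,0]],order=1)
        d=np.abs(np.gradient(v));d[d<d.max()*.4]=0
        P.append((t,(d*s).sum()/d.sum()))
    P=np.array(P)
    c=np.polyfit(P[:,0],P[:,1],1);r=np.abs(P[:,1]-np.polyval(c,P[:,0]));k=r<2.5*np.median(r)+.1;c=np.polyfit(P[k,0],P[k,1],1)
    print('off',c[1].round(2),'slope',np.degrees(c[0]).round(2),'rms',(P[k,1]-np.polyval(c,P[k,0])).std().round(2),k.sum())
fit(-44,np.arange(-60,90,6),True,12)   # pan front edge (sits top z 12)
fit(97,np.arange(-38,-4,3),False,12)   # pan free-end edge
tf=T(DR,3)
fit(-90,np.arange(-38,40,4),False,11)
```

```text
off -0.02 slope 0.34 rms 0.42 23
off -2.79 slope 5.18 rms 2.06 12
off -1.12 slope -3.99 rms 2.48 18
```

```bash
cat >> h.py <<'E'
RR=np.array([520,-273.]);RY=-3.2
def rr(x,y,z): return (*T(RR,RY)([[x,y,0]])[0][:2].round(1),z)
def dr(x,y,z): return (*T(DR,3)([[x,y,0]])[0][:2].round(1),z)
E
python3 -c "
from h import *
plan((*rr(0,60,190),86.8,10),(*rr(0,60,124),86.8,5))"
```

```text
at [379.1  22.1 215.8] psi 92.9 tilt [-0.  0. -1.]
(np.float64(523.3), np.float64(-213.1), 190, 86.8) rz/row 0.61
   [[-24.2, 13.2, 2.6], [-24.1, 13.5, 2.6], [-23.9, 13.7, 2.6], [-23.8, 14.0, 2.6], [-23.6, 14.2, 2.6]]
   [[-23.5, 14.5, 2.6], [-23.3, 14.7, 2.6], [-23.2, 15.0, 2.6], [-23.0, 15.2, 2.6], [-22.8, 15.5, 2.6]]
(np.float64(523.3), np.float64(-213.1), 124, 86.8) rz/row -0.0
   [[-0.0, 0.0, 13.2], [-0.0, 0.0, 13.2], [-0.0, 0.0, 13.2], [-0.0, 0.0, 13.2], [-0.0, 0.0, 13.2]]
```

```bash
python3 -m creep '{"delta_pos":[[-24.2,13.2,2.6],[-24.1,13.5,2.6],[-23.9,13.7,2.6],[-23.8,14,2.6],[-23.6,14.2,2.6]],"dr":[[0,0,0.6],[0,0,0.6],[0,0,0.6],[0,0,0.6],[0,0,0.6]],"jaw":[0.4,0.4,0.4,0.4,0.4]}' 40|grep eef
python3 -m creep '{"delta_pos":[[-23.5,14.5,2.6],[-23.3,14.7,2.6],[-23.2,15,2.6],[-23,15.2,2.6],[-22.8,15.5,2.6]],"dr":[[0,0,0.6],[0,0,0.6],[0,0,0.6],[0,0,0.6],[0,0,0.6]],"jaw":[0.4,0.4,0.4,0.4,0.4]}'|grep eef
python3 -m creep '{"delta_pos":[[0,0,13],[0,0,13],[0,0,0],[0,0,0],[0,0,0]],"dr":[[0,0,0],[0,0,0],[0,0,0],[0,0,0],[0,0,0]],"jaw":[0.4,0.4,0.4,0.4,0.4]}'
python3 - <<'E'
from h import *
sc=snap('scene');plan((*rr(0,60,124),86.8,5))
o=overlay(sc,'scene',[(T(RR,RY),WIRES,(0,0,255))],(240,110,360,220),5,'')
cv2.imwrite('pics/g1.png',o)
E
```

```text
eef_pos: [451.9, -96.4, 202.6]
eef_pos: [524.3, -213.9, 189.4]
time_s: 17.1
eef_pos: [523.4, -211.6, 163.8]
ee_rot: [0.725, 0.688, -0.0, -0.0]
ft_force: [-0.3, -0.5, 0.6]
gripper_width: 0.699
grasp_force: 0.0
at [ 523.7 -211.9  164.3] psi 87.0 tilt [ 0.001 -0.    -1.   ]
(np.float64(523.3), np.float64(-213.1), 124, 86.8) rz/row 0.04
   [[-0.2, -0.1, 8.1], [-0.2, -0.1, 8.1], [-0.2, -0.1, 8.1], [-0.2, -0.1, 8.1], [-0.2, -0.1, 8.1]]
```

View pics/g1.png

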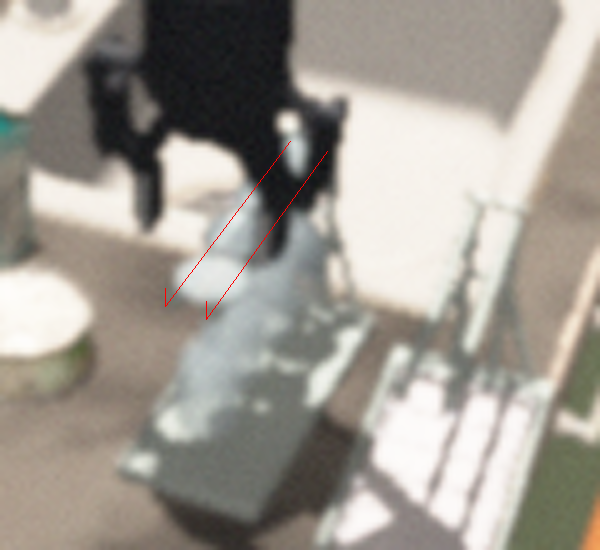

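```bash
python3 -m creep '{"delta_pos":[[0,0,8],[0,0,8],[0,0,8],[0,0,8],[0,0,8]],"dr":[[0,0,0],[0,0,0],[0,0,0],[0,0,0],[0,0,0]],"jaw":[0.4,0.4,0.4,0.4,0.4]}' 30|grep -E 'eef|ft_'
python3 -m creep '{"delta_pos":[[0,0,0],[0,0,0],[0,0,0],[0,0,0],[0,0,0]],"dr":[[0,0,0],[0,0,0],[0,0,0],[0,0,0],[0,0,0]],"jaw":[-0.3,-0.3,-0.3,-0.3,-0.3]}'|grep -E 'eef|ft_|gr'
python3 -m creep '{"delta_pos":[[0,0,0],[0,0,0],[0,0,0],[0,0,0],[0,0,0]],"dr":[[0,0,0],[0,0,0],[0,0,0],[0,0,0],[0,0,0]],"jaw":[-0.3,-0.3,-0.3,-0.3,-0.3]}'|grep -E 'eef|ft_|gr'
python3 -c "
from h import *
p=env.read_state()['eef_pos'];print(rackxy(RR,RY,p));plan()"
```

```text
eef_pos: [523.4, -212.3, 122.6]
ft_force: [0.1, -0.0, 0.1]
eef_pos: [524.0, -212.7, 124.2]
ft_force: [0.8, -0.5, -0.6]
gripper_width: 0.45
grasp_force: 30.2
eef_pos: [523.7, -212.5, 123.8]
ft_force: [0.2, -1.4, -0.3]
gripper_width: 0.45
grasp_force: 30.2
[ 0.3 60.6]
at [ 523.7 -212.5  123.8] psi 87.0 tilt [ 0.  0. -1.]
```

Glass 1 is gripped (opening about 38–40 mm). Now draw it, lift, and transfer.

```bash
sed -i 's/^DR=.*/DR=np.array([393.6,-253.])/' h.py
python3 -c "
from h import *
plan((*rr(0.3,63,124),86.8,2),(*rr(0.3,63,140),86.8,3),(*rr(0.3,138,140),86.8,10),(*dr(0,132,140),93,15),(*dr(0,0,140),93,15))"
```

```text
at [ 523.7 -212.5  123.8] psi 87.0 tilt [ 0.  0. -1.]
(np.float64(523.8), np.float64(-210.1), 124, 86.8) rz/row 0.08
   [[1.2, -0.0, -0.1], [1.2, -0.0, -0.1]]
(np.float64(523.8), np.float64(-210.1), 140, 86.8) rz/row 0.0
   [[-0.0, 0.0, -5.3], [-0.0, 0.0, -5.3], [-0.0, 0.0, -5.3]]
(np.float64(528.0), np.float64(-135.2), 140, 86.8) rz/row 0.0
   [[7.5, 0.0, 0.0], [7.5, 0.0, 0.0], [7.5, 0.0, 0.0], [7.5, 0.0, 0.0], [7.5, 0.0, 0.0]]
   [[7.5, 0.0, 0.0], [7.5, 0.0, 0.0], [7.5, 0.0, 0.0], [7.5, 0.0, 0.0], [7.5, 0.0, 0.0]]
(np.float64(386.7), np.float64(-121.2), 140, 93) rz/row -0.41
   [[0.4, -9.5, 0.0], [0.5, -9.5, 0.0], [0.5, -9.5, 0.0], [0.6, -9.4, 0.0], [0.7, -9.4, 0.0]]
   [[0.7, -9.4, 0.0], [0.8, -9.4, 0.0], [0.9, -9.4, 0.0], [1.0, -9.4, 0.0], [1.0, -9.4, 0.0]]
   [[1.1, -9.4, 0.0], [1.2, -9.4, 0.0], [1.2, -9.4, 0.0], [1.3, -9.4, 0.0], [1.4, -9.4, 0.0]]
(np.float64(393.6), np.float64(-253.0), 140, 93) rz/row -0.0
   [[-8.8, -0.0, 0.0], [-8.8, -0.0, 0.0], [-8.8, -0.0, 0.0], [-8.8, -0.0, 0.0], [-8.8, -0.0, 0.0]]
   [[-8.8, -0.0, 0.0], [-8.8, -0.0, 0.0], [-8.8, -0.0, 0.0], [-8.8, -0.0, 0.0], [-8.8, -0.0, 0.0]]
   [[-8.8, -0.0, 0.0], [-8.8, -0.0, 0.0], [-8.8, -0.0, 0.0], [-8.8, -0.0, 0.0], [-8.8, -0.0, 0.0]]
```

```bash
python3 -m creep '{"delta_pos":[[1.2,0,0],[1.2,0,0],[0,0,-5.4],[0,0,-5.4],[0,0,-5.4]],"dr":[[0,0,0],[0,0,0],[0,0,0],[0,0,0],[0,0,0]],"jaw":[-0.3,-0.3,-0.3,-0.3,-0.3]}'|grep -E 'eef|ft_|gr'
python3 -m creep '{"delta_pos":[[3,0,0],[6,0,0],[8,0,0],[8,0,0],[8,0,0]],"dr":[[0,0,0],[0,0,0],[0,0,0],[0,0,0],[0,0,0]],"jaw":[-0.3,-0.3,-0.3,-0.3,-0.3]}'|grep -E 'eef|ft_'
python3 -m creep '{"delta_pos":[[8,0,0],[8,0,0],[8,0,0],[8,0,0],[8,0,0]],"dr":[[0,0,0],[0,0,0],[0,0,0],[0,0,0],[0,0,0]],"jaw":[-0.3,-0.3,-0.3,-0.3,-0.3]}'|grep -E 'eef|ft_'
python3 -m creep '{"delta_pos":[[2,-4,0],[0.5,-9.5,0],[0.5,-9.5,0],[0.6,-9.5,0],[0.7,-9.5,0]],"dr":[[0,0,-0.4],[0,0,-0.4],[0,0,-0.4],[0,0,-0.4],[0,0,-0.4]],"jaw":[-0.3,-0.3,-0.3,-0.3,-0.3]}'|grep -E 'eef|ft_'
python3 -m creep '{"delta_pos":[[0.7,-9.4,0],[0.8,-9.4,0],[0.9,-9.4,0],[1,-9.4,0],[1,-9.4,0]],"dr":[[0,0,-0.4],[0,0,-0.4],[0,0,-0.4],[0,0,-0.4],[0,0,-0.4]],"jaw":[-0.3,-0.3,-0.3,-0.3,-0.3]}'|grep -E 'eef|ft_'
python3 -m creep '{"delta_pos":[[1.1,-9.4,0],[1.2,-9.4,0],[1.2,-9.4,0],[1.3,-9.4,0],[1.4,-7,0]],"dr":[[0,0,-0.4],[0,0,-0.4],[0,0,-0.4],[0,0,-0.4],[0,0,-0.4]],"jaw":[-0.3,-0.3,-0.3,-0.3,-0.3]}'|grep -E 'eef|ft_|gr'
python3 - <<'E'
from h import *
sc=snap('scene');p=env.read_state()['eef_pos'];print(rackxy(DR,3,p))
plan((*dr(0,132,140),93,2))
o=overlay(sc,'scene',[(T(DR,3),WIRES,(0,0,255))],(240,120,360,230),5,'')
cv2.imwrite('pics/g1b.png',o)
E
```

```text
eef_pos: [523.9, -209.9, 140.4]
ft_force: [-0.6, -0.8, -0.9]
gripper_width: 0.447
grasp_force: 30.5
eef_pos: [525.4, -175.9, 139.6]
ft_force: [0.1, -0.6, -1.3]
eef_pos: [527.8, -136.4, 140.0]
ft_force: [-0.6, 0.1, -0.1]
eef_pos: [484.6, -131.5, 139.9]
ft_force: [-0.3, -0.0, -0.9]
eef_pos: [438.0, -126.7, 140.0]
ft_force: [0.2, 0.0, -0.7]
eef_pos: [393.1, -121.7, 139.9]
ft_force: [0.3, 0.1, -1.1]
gripper_width: 0.447
grasp_force: 30.5
[  5.7 131.5]
at [ 392.4 -121.4  139.6] psi 93.0 tilt [-0.001  0.    -1.   ]
(np.float64(386.7), np.float64(-121.2), 140, 93) rz/row -0.0
   [[0.3, -2.8, -0.2], [0.3, -2.8, -0.2]]
```

View pics/g1b.png

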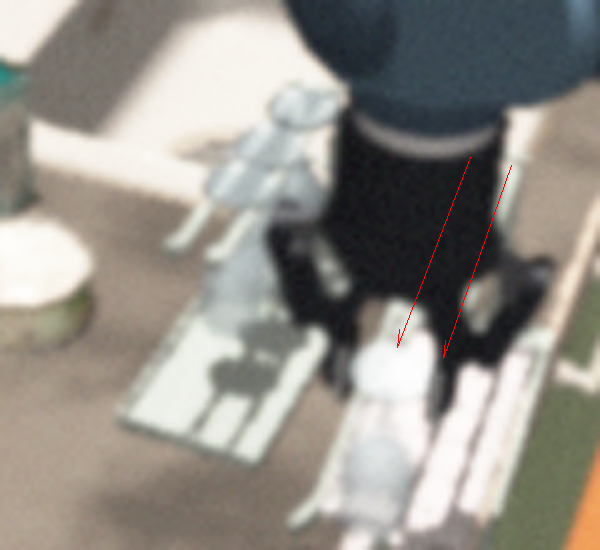

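```bash
python3 -m creep '{"delta_pos":[[0.3,-2.8,0],[0.2,-2.9,0],[0,0,0],[-4,0,0],[-8,0,0]],"dr":[[0,0,0],[0,0,0],[0,0,0],[0,0,0],[0,0,0]],"jaw":[-0.3,-0.3,-0.3,-0.3,-0.3]}'|grep -E 'eef|ft_'
python3 -m creep '{"delta_pos":[[-10,0,0],[-10,0,0],[-10,0,0],[-10,0,0],[-10,0,0]],"dr":[[0,0,0],[0,0,0],[0,0,0],[0,0,0],[0,0,0]],"jaw":[-0.3,-0.3,-0.3,-0.3,-0.3]}'|grep -E 'eef|ft_'
python3 -m creep '{"delta_pos":[[-10,0,0],[-10,0,0],[-10,0,0],[-10,0,0],[-10,0,0]],"dr":[[0,0,0],[0,0,0],[0,0,0],[0,0,0],[0,0,0]],"jaw":[-0.3,-0.3,-0.3,-0.3,-0.3]}'|grep -E 'eef|ft_'
python3 -m creep '{"delta_pos":[[-10,0,0],[-10,0,0],[-10,0,0],[-10,0,0],[-10,0,0]],"dr":[[0,0,0],[0,0,0],[0,0,0],[0,0,0],[0,0,0]],"jaw":[-0.3,-0.3,-0.3,-0.3,-0.3]}'|grep -E 'eef|ft_|gr'
python3 -m creep '{"delta_pos":[[-9,0,0],[-5,0,0],[-2,0,0],[0,0,0],[0,0,0]],"dr":[[0,0,0],[0,0,0],[0,0,0],[0,0,0],[0,0,0]],"jaw":[-0.3,-0.3,-0.3,-0.3,-0.3]}'|grep -E 'eef|ft_|gr'
python3 -c "
from h import *
p=env.read_state()['eef_pos'];print(rackxy(DR,3,p));plan()"
```

```text
eef_pos: [389.3, -133.8, 140.0]
ft_force: [-0.1, 0.9, -0.8]
eef_pos: [391.7, -185.0, 140.0]
ft_force: [-0.1, -0.4, -0.9]
eef_pos: [394.3, -234.6, 140.0]
ft_force: [0.6, 0.3, 0.6]
eef_pos: [396.9, -284.5, 140.0]
ft_force: [0.1, -0.2, -0.4]
gripper_width: 0.45
grasp_force: 30.5
eef_pos: [397.6, -299.3, 139.9]
ft_force: [0.6, -0.3, -0.4]
gripper_width: 0.456
grasp_force: 30.5
[  1.6 -46.4]
at [ 397.6 -299.3  139.9] psi 93.0 tilt [-0.  0. -1.]
```

```bash
python3 -m creep '{"delta_pos":[[0,-1.5,0],[0,0,5],[0,0,5],[0,0,3],[0,0,0]],"dr":[[0,0,0],[0,0,0],[0,0,0],[0,0,0],[0,0,0]],"jaw":[-0.3,-0.3,-0.3,-0.3,-0.3]}'|grep -E 'eef|ft_'
python3 -m creep '{"delta_pos":[[0,0,1],[0,0,1],[0,0,1],[0,0,0],[0,0,0]],"dr":[[0,0,0],[0,0,0],[0,0,0],[0,0,0],[0,0,0]],"jaw":[-0.3,-0.3,-0.3,-0.3,-0.3]}'|grep -E 'eef|ft_'
python3 -m creep '{"delta_pos":[[-3,0,0],[-3,0,0],[-3,0,0],[-3,0,0],[0,0,0]],"dr":[[0,0,0],[0,0,0],[0,0,0],[0,0,0],[0,0,0]],"jaw":[-0.3,-0.3,-0.3,-0.3,-0.3]}'|grep -E 'eef|ft_'
```

```text
eef_pos: [395.6, -298.8, 125.7]
ft_force: [-0.8, -0.3, -1.0]
eef_pos: [396.2, -299.6, 124.0]
ft_force: [-0.1, 0.2, -0.5]
eef_pos: [396.9, -312.3, 124.2]
ft_force: [-0.4, 0.2, -1.0]
```

```bash
python3 -m creep '{"delta_pos":[[-1,0,0.5],[-1,0,0],[-1,0,0],[-1,0,0],[0,0,0]],"dr":[[0,0,0],[0,0,0],[0,0,0],[0,0,0],[0,0,0]],"jaw":[-0.3,-0.3,-0.3,-0.3,-0.3]}'|grep -E 'eef|ft_'
python3 -m creep '{"delta_pos":[[-1,0,0.5],[-1,0,0],[-1,0,0],[0,0,0],[0,0,0]],"dr":[[0,0,0],[0,0,0],[0,0,0],[0,0,0],[0,0,0]],"jaw":[-0.3,-0.3,-0.3,-0.3,-0.3]}'|grep -E 'eef|ft_'
python3 -m creep '{"delta_pos":[[-1,0,0],[-1,0,0],[0,0,0],[0,0,0],[0,0,0]],"dr":[[0,0,0],[0,0,0],[0,0,0],[0,0,0],[0,0,0]],"jaw":[-0.3,-0.3,-0.3,-0.3,-0.3]}'|grep -E 'eef|ft_'
python3 -c "
from h import *
p=env.read_state()['eef_pos'];print(rackxy(DR,3,p));plan()"
```

```text
eef_pos: [397.0, -315.7, 123.5]
ft_force: [-0.1, 0.7, -0.7]
eef_pos: [397.2, -318.6, 123.0]
ft_force: [0.5, 0.5, -1.1]
eef_pos: [397.1, -319.6, 122.7]
ft_force: [0.1, 5.1, 1.7]
[  0.  -66.7]
at [ 397.1 -319.6  122.7] psi 93.0 tilt [-0.001  0.002 -1.   ]
```

Glass 1 sits at the cross wire (5 N contact). Release it and go for glass 2.

```bash
python3 -m creep '{"delta_pos":[[1,0,0],[0,0,0],[0,0,0],[0,0,0],[0,0,0]],"dr":[[0,0,0],[0,0,0],[0,0,0],[0,0,0],[0,0,0]],"jaw":[-0.3,-0.3,0.3,0.3,0.3]}'|grep -E 'eef|ft_|gr'
python3 -m creep '{"delta_pos":[[0,0,0],[0,0,-8],[0,0,-15],[0,0,-15],[0,0,-15]],"dr":[[0,0,0],[0,0,0],[0,0,0],[0,0,0],[0,0,0]],"jaw":[0.3,0.3,0.3,0.3,0.3]}'|grep -E 'eef|ft_|gr'
python3 - <<'E'
from h import *
for c in('top','scene'):
    im=snap(c)
    for d in env.landmark_of(c,'stem_glass_1'):
        if d['p']>.3 and d['point'][2]>20: print(c,round(d['p'],2),np.round(d['point'],1),'rinse',rackxy(RR,RY,d['point']),'dry',rackxy(DR,3,d['point']))
plan((*rr(0,18,175),86.8,10),(*rr(0,18,124),86.8,5))
E
```

```text
eef_pos: [397.4, -320.1, 123.4]
ft_force: [0.4, 1.5, -1.1]
gripper_width: 0.649
grasp_force: 0.0
eef_pos: [397.2, -319.7, 177.2]
ft_force: [-0.3, -0.3, -0.5]
gripper_width: 0.651
grasp_force: 0.0
top 0.86 [ 521.2 -253.2   44.5] rinse [ 0.1 19.8] dry [127.4  -6.9]
top 0.74 [ 516.8 -293.    48.4] rinse [ -2.1 -20.1] dry [120.9 -46.4]
top 0.69 [ 513.1 -340.    43.6] rinse [ -3.1 -67.3] dry [114.8 -93.1]
scene 0.89 [ 522.2 -251.    49.4] rinse [ 1.  22.1] dry [128.5  -4.7]
scene 0.71 [ 399.8 -315.2   47.9] rinse [-117.7  -48.8] dry [  2.9 -62.4]
scene 0.53 [ 514.5 -343.    49.6] rinse [ -1.6 -70.2] dry [116.  -96.2]
at [ 397.3 -319.7  176.3] psi 93.0 tilt [ 0.001 -0.001 -1.   ]
(np.float64(521.0), np.float64(-255.0), 175, 86.8) rz/row 0.62
   [[5.8, 12.7, 0.1], [6.0, 12.6, 0.1], [6.1, 12.6, 0.1], [6.2, 12.5, 0.1], [6.4, 12.4, 0.1]]
   [[6.5, 12.4, 0.1], [6.6, 12.3, 0.1], [6.8, 12.2, 0.1], [6.9, 12.1, 0.1], [7.0, 12.1, 0.1]]
(np.float64(521.0), np.float64(-255.0), 124, 86.8) rz/row -0.0
   [[-0.0, -0.0, 10.2], [-0.0, -0.0, 10.2], [-0.0, -0.0, 10.2], [-0.0, -0.0, 10.2], [-0.0, -0.0, 10.2]]
```

```bash
python3 -m creep '{"delta_pos":[[6,12.7,0],[6.2,12.6,0],[6.3,12.6,0],[6.4,12.5,0],[6.6,12.4,0]],"dr":[[0,0,0.6],[0,0,0.6],[0,0,0.6],[0,0,0.6],[0,0,0.6]],"jaw":[0.4,0.4,0.4,0.4,0.4]}' 30|grep -E 'eef'
python3 -m creep '{"delta_pos":[[6.7,12.4,0],[6.8,12.3,0],[7,12.2,0],[7,12.1,0],[7,12.1,0]],"dr":[[0,0,0.6],[0,0,0.6],[0,0,0.6],[0,0,0.6],[0,0,0.8]],"jaw":[0.4,0.4,0.4,0.4,0.4]}'|grep -E 'eef'
python3 -m creep '{"delta_pos":[[0,0,0],[0,0,0],[0,0,0],[0,0,8],[0,0,8]],"dr":[[0,0,0],[0,0,0],[0,0,0],[0,0,0],[0,0,0]],"jaw":[0.4,0.4,0.4,0.4,0.4]}'|grep -E 'eef'
python3 -c "
from h import *
p=env.read_state()['eef_pos'];print(rackxy(RR,RY,p));plan((*rr(0,20,124),86.8,5))"
```

```text
eef_pos: [458.9, -285.2, 174.4]
eef_pos: [520.7, -252.0, 174.3]
eef_pos: [520.5, -253.5, 159.7]
[-0.6 19.5]
at [ 520.5 -253.5  159.7] psi 86.7 tilt [ 0.001 -0.001 -1.   ]
(np.float64(521.1), np.float64(-253.0), 124, 86.8) rz/row -0.02
   [[0.1, 0.1, 7.1], [0.1, 0.1, 7.1], [0.1, 0.1, 7.1], [0.1, 0.1, 7.1], [0.1, 0.1, 7.1]]
```

```bash
python3 -m creep '{"delta_pos":[[0,0.3,7.2],[0,0.3,7.2],[0,0,7.2],[0,0,7.2],[0,0,7.2]],"dr":[[0,0,0],[0,0,0],[0,0,0],[0,0,0],[0,0,0]],"jaw":[0.4,0.4,0.4,0.4,0.4]}' 30|grep -E 'eef|ft_'
python3 -m creep '{"delta_pos":[[0,0,0],[0,0,0],[0,0,0],[0,0,0],[0,0,0]],"dr":[[0,0,0],[0,0,0],[0,0,0],[0,0,0],[0,0,0]],"jaw":[-0.3,-0.3,-0.3,-0.3,-0.3]}'|grep -E 'eef|ft_|gr'
python3 -m creep '{"delta_pos":[[0,0,0],[0,0,0],[3,0,0],[6,0,0],[7,0,0]],"dr":[[0,0,0],[0,0,0],[0,0,0],[0,0,0],[0,0,0]],"jaw":[-0.3,-0.3,-0.3,-0.3,-0.3]}'|grep -E 'eef|ft_|gr'
python3 -m creep '{"delta_pos":[[7,0,0],[7,0,0],[6,0,0],[4,0,0],[0,0,0]],"dr":[[0,0,0],[0,0,0],[0,0,0],[0,0,0],[0,0,0]],"jaw":[-0.3,-0.3,-0.3,-0.3,-0.3]}'|grep -E 'eef|ft_|gr'
python3 -c "
from h import *
p=env.read_state()['eef_pos'];print(rackxy(RR,RY,p));plan((*rr(0,62,140),86.8,3),(*rr(0,138,140),86.8,10),(*dr(0,132,140),93,15))"
```

```text
eef_pos: [521.3, -253.0, 123.1]
ft_force: [-0.4, 0.1, -0.1]
eef_pos: [521.7, -253.1, 124.4]
ft_force: [0.2, 0.7, -0.6]
gripper_width: 0.448
grasp_force: 30.1
eef_pos: [522.3, -236.6, 124.0]
ft_force: [-0.0, -0.4, -0.5]
gripper_width: 0.446
grasp_force: 30.2
eef_pos: [523.7, -212.0, 124.0]
ft_force: [0.3, 0.7, 0.2]
gripper_width: 0.446
grasp_force: 30.2
[ 0.3 61.1]
at [ 523.7 -212.   124. ] psi 86.8 tilt [-0.  0. -1.]
(np.float64(523.5), np.float64(-211.1), 140, 86.8) rz/row 0.01
   [[0.3, -0.1, -5.3], [0.3, -0.1, -5.3], [0.3, -0.1, -5.3]]
(np.float64(527.7), np.float64(-135.2), 140, 86.8) rz/row 0.0
   [[7.6, -0.0, -0.0], [7.6, -0.0, -0.0], [7.6, -0.0, -0.0], [7.6, -0.0, -0.0], [7.6, -0.0, -0.0]]
   [[7.6, -0.0, -0.0], [7.6, -0.0, -0.0], [7.6, -0.0, -0.0], [7.6, -0.0, -0.0], [7.6, -0.0, -0.0]]
(np.float64(386.7), np.float64(-121.2), 140, 93) rz/row -0.41
   [[0.4, -9.4, -0.0], [0.5, -9.4, -0.0], [0.5, -9.4, -0.0], [0.6, -9.4, -0.0], [0.7, -9.4, -0.0]]
   [[0.7, -9.4, -0.0], [0.8, -9.4, -0.0], [0.9, -9.4, -0.0], [1.0, -9.4, -0.0], [1.0, -9.4, -0.0]]
   [[1.1, -9.4, -0.0], [1.2, -9.4, -0.0], [1.2, -9.4, -0.0], [1.3, -9.4, -0.0], [1.4, -9.3, -0.0]]
```

```bash
python3 -m creep '{"delta_pos":[[0,0,-5.3],[0,0,-5.4],[0,0,-5.4],[0,0,0],[3,0,0]],"dr":[[0,0,0],[0,0,0],[0,0,0],[0,0,0],[0,0,0]],"jaw":[-0.3,-0.3,-0.3,-0.3,-0.3]}'|grep -E 'eef|gr'
python3 -m creep '{"delta_pos":[[6,0,0],[8,0,0],[8,0,0],[8,0,0],[8,0,0]],"dr":[[0,0,0],[0,0,0],[0,0,0],[0,0,0],[0,0,0]],"jaw":[-0.3,-0.3,-0.3,-0.3,-0.3]}'|grep -E 'eef'
python3 -m creep '{"delta_pos":[[8,0,0],[8,0,0],[8,0,0],[8,0,0],[4,0,0]],"dr":[[0,0,0],[0,0,0],[0,0,0],[0,0,0],[0,0,0]],"jaw":[-0.3,-0.3,-0.3,-0.3,-0.3]}'|grep -E 'eef'
python3 -m creep '{"delta_pos":[[0.4,-5,0],[0.5,-9.5,0],[0.5,-9.5,0],[0.6,-9.5,0],[0.7,-9.5,0]],"dr":[[0,0,-0.4],[0,0,-0.4],[0,0,-0.4],[0,0,-0.4],[0,0,-0.4]],"jaw":[-0.3,-0.3,-0.3,-0.3,-0.3]}'|grep -E 'eef'
python3 -m creep '{"delta_pos":[[0.7,-9.5,0],[0.8,-9.5,0],[0.9,-9.5,0],[1,-9.5,0],[1,-9.5,0]],"dr":[[0,0,-0.4],[0,0,-0.4],[0,0,-0.4],[0,0,-0.4],[0,0,-0.4]],"jaw":[-0.3,-0.3,-0.3,-0.3,-0.3]}'|grep -E 'eef'
python3 -m creep '{"delta_pos":[[1.1,-9.5,0],[1.2,-9.5,0],[1.2,-9.5,0],[1.3,-9.5,0],[1.4,-9.5,0]],"dr":[[0,0,-0.4],[0,0,-0.4],[0,0,-0.4],[0,0,-0.4],[0,0,-0.4]],"jaw":[-0.3,-0.3,-0.3,-0.3,-0.3]}'|grep -E 'eef|gr'
python3 -m creep '{"delta_pos":[[0,-3,0],[0,0,0],[0,0,0],[0,0,0],[0,0,0]],"dr":[[0,0,0],[0,0,0],[0,0,0],[0,0,0],[0,0,0]],"jaw":[-0.3,-0.3,-0.3,-0.3,-0.3]}'|grep -E 'eef|gr'
python3 -c "
from h import *
p=env.read_state()['eef_pos'];print(rackxy(DR,3,p));plan((*dr(0,132,140),93,1),(*dr(0,0,140),93,13))"
```

```text
eef_pos: [524.3, -210.9, 141.0]
gripper_width: 0.448
grasp_force: 30.2
eef_pos: [525.9, -170.9, 139.9]
eef_pos: [528.1, -135.0, 140.1]
eef_pos: [483.9, -131.8, 140.0]
eef_pos: [436.8, -126.8, 140.1]
eef_pos: [389.2, -121.9, 140.1]
gripper_width: 0.449
grasp_force: 30.2
eef_pos: [387.4, -122.3, 140.2]
gripper_width: 0.45
grasp_force: 30.2
[  0.7 130.9]
at [ 387.4 -122.3  140.2] psi 92.8 tilt [ 0. -0. -1.]
(np.float64(386.7), np.float64(-121.2), 140, 93) rz/row -0.23
   [[1.1, -0.7, 0.2]]
(np.float64(393.6), np.float64(-253.0), 140, 93) rz/row -0.0
   [[-10.2, -0.0, -0.0], [-10.2, -0.0, -0.0], [-10.2, -0.0, -0.0], [-10.2, -0.0, -0.0], [-10.2, -0.0, -0.0]]
   [[-10.2, -0.0, -0.0], [-10.2, -0.0, -0.0], [-10.2, -0.0, -0.0], [-10.2, -0.0, -0.0], [-10.2, -0.0, -0.0]]
   [[-10.2, -0.0, -0.0], [-10.2, -0.0, -0.0], [-10.2, -0.0, -0.0]]
```

```bash
python3 -m creep '{"delta_pos":[[0,-0.7,0],[-5,0,0],[-10,0,0],[-10,0,0],[-10,0,0]],"dr":[[0,0,-0.2],[0,0,0],[0,0,0],[0,0,0],[0,0,0]],"jaw":[-0.3,-0.3,-0.3,-0.3,-0.3]}'|grep -E 'eef|ft_'
python3 -m creep '{"delta_pos":[[-10,0,0],[-10,0,0],[-10,0,0],[-10,0,0],[-10,0,0]],"dr":[[0,0,0],[0,0,0],[0,0,0],[0,0,0],[0,0,0]],"jaw":[-0.3,-0.3,-0.3,-0.3,-0.3]}'|grep -E 'eef|ft_'
python3 -m creep '{"delta_pos":[[-10,0,0],[-10,0,0],[-10,0,0],[-10,0,0],[-6,0,0]],"dr":[[0,0,0],[0,0,0],[0,0,0],[0,0,0],[0,0,0]],"jaw":[-0.3,-0.3,-0.3,-0.3,-0.3]}'|grep -E 'eef|ft_|gr'
python3 -m creep '{"delta_pos":[[0,0,0],[0,0,5],[0,0,5],[0,0,4],[0,0,2]],"dr":[[0,0,0],[0,0,0],[0,0,0],[0,0,0],[0,0,0]],"jaw":[-0.3,-0.3,-0.3,-0.3,-0.3]}'|grep -E 'eef|ft_|gr'
python3 -m creep '{"delta_pos":[[0,0,0.5],[0,0,0],[0,0,0],[0,0,0],[0,0,0]],"dr":[[0,0,0],[0,0,0],[0,0,0],[0,0,0],[0,0,0]],"jaw":[-0.3,-0.3,-0.3,-0.3,-0.3]}'|grep -E 'eef|ft_|gr'
python3 -c "
from h import *
p=env.read_state()['eef_pos'];print(rackxy(DR,3,p));plan((*dr(0,-22,123.5),93,5))"
```

```text
eef_pos: [388.3, -158.5, 140.2]
ft_force: [0.3, -0.0, -0.7]
eef_pos: [390.8, -208.2, 140.1]
ft_force: [-0.2, 0.3, -0.6]
eef_pos: [393.3, -254.4, 140.2]
ft_force: [-0.3, -0.2, -1.1]
gripper_width: 0.447
grasp_force: 30.2
eef_pos: [392.7, -252.1, 123.1]
ft_force: [-3.9, 4.4, 11.9]
gripper_width: 0.453
grasp_force: 30.8
eef_pos: [393.2, -253.0, 123.6]
ft_force: [-0.3, 0.6, 0.2]
gripper_width: 0.446
grasp_force: 30.3
[-0.4 -0. ]
at [ 393.2 -253.   123.6] psi 93.0 tilt [ 0. -0. -1.]
(np.float64(394.8), np.float64(-275.0), 123.5, 93) rz/row -0.01
   [[-4.4, 0.1, 0.0], [-4.4, 0.1, 0.0], [-4.4, 0.1, 0.0], [-4.4, 0.1, 0.0], [-4.4, 0.1, 0.0]]
```

```bash
python3 -m creep '{"delta_pos":[[-4,0,0],[-5,0,0],[-5,0,0],[-5,0,0],[-2,0,0]],"dr":[[0,0,0],[0,0,0],[0,0,0],[0,0,0],[0,0,0]],"jaw":[-0.3,-0.3,-0.3,-0.3,-0.3]}'|grep -E 'eef|ft_'
python3 -m creep '{"delta_pos":[[-1,0,0],[0,0,0],[0,0,0],[0,0,0],[0,0,0]],"dr":[[0,0,0],[0,0,0],[0,0,0],[0,0,0],[0,0,0]],"jaw":[-0.3,-0.3,0.3,0.3,0.3]}'|grep -E 'eef|ft_|gr'
python3 -m creep '{"delta_pos":[[0,0,0],[0,0,-8],[0,0,-15],[0,0,-15],[0,0,-15]],"dr":[[0,0,0],[0,0,0],[0,0,0],[0,0,0],[0,0,0]],"jaw":[0.3,0.3,0.3,0.3,0.3]}'|grep -E 'eef|ft_|gr'
python3 - <<'E'
from h import *
for c in('top','scene'):
    im=snap(c)
    for d in env.landmark_of(c,'stem_glass_1'):
        if d['p']>.3 and d['point'][2]>20: print(c,round(d['p'],2),np.round(d['point'],1),'rinse',rackxy(RR,RY,d['point']),'dry',rackxy(DR,3,d['point']))
plan((*rr(0,-19,175),86.8,10))
E
```

```text
eef_pos: [394.3, -275.1, 123.7]
ft_force: [-0.3, -0.1, -0.4]
eef_pos: [394.3, -274.9, 123.7]
ft_force: [-0.3, 0.8, 0.5]
gripper_width: 0.651
grasp_force: 0.0
eef_pos: [394.3, -274.9, 177.8]
ft_force: [0.8, 0.4, 0.3]
gripper_width: 0.646
grasp_force: 0.0
top 0.83 [ 516.4 -292.5   49.3] rinse [ -2.5 -19.7] dry [120.6 -45.9]
top 0.73 [ 518.4 -181.5  152.5] rinse [-6.7 91.3] dry [128.4  64.9]
top 0.69 [ 511.6 -337.3   42.3] rinse [ -4.8 -64.7] dry [113.4 -90.4]
scene 0.8 [ 512.5 -340.6   47.8] rinse [ -3.7 -67.9] dry [114.2 -93.7]
scene 0.74 [ 515.6 -290.7   47.3] rinse [ -3.4 -17.9] dry [119.9 -44. ]
scene 0.54 [ 394.9 -277.7   47.7] rinse [-124.6  -11.7] dry [  0.  -24.7]
scene 0.43 [ 396.4 -314.4   53.1] rinse [-121.1  -48.2] dry [ -0.4 -61.5]
at [ 394.4 -275.   176.8] psi 93.0 tilt [ 0.001 -0.001 -1.   ]
(np.float64(518.9), np.float64(-292.0), 175, 86.8) rz/row 0.62
   [[-2.3, 12.3, 0.2], [-2.2, 12.4, 0.2], [-2.1, 12.4, 0.2], [-1.9, 12.4, 0.2], [-1.8, 12.4, 0.2]]
   [[-1.7, 12.5, 0.2], [-1.5, 12.5, 0.2], [-1.4, 12.5, 0.2], [-1.3, 12.5, 0.2], [-1.1, 12.5, 0.2]]
```

```bash
python3 -m creep '{"delta_pos":[[-2.3,12.2,0],[-2.2,12.3,0],[-2.1,12.3,0],[-1.9,12.3,0],[-1.8,12.3,0]],"dr":[[0,0,0.6],[0,0,0.6],[0,0,0.6],[0,0,0.6],[0,0,0.6]],"jaw":[0.4,0.4,0.4,0.4,0.4]}' 30|grep -E 'eef'
python3 -m creep '{"delta_pos":[[-1.7,12.4,0],[-1.5,12.4,0],[-1.4,12.4,0],[-1.3,12.4,0],[-1.1,12.4,0]],"dr":[[0,0,0.6],[0,0,0.6],[0,0,0.6],[0,0,0.6],[0,0,0.8]],"jaw":[0.4,0.4,0.4,0.4,0.4]}'|grep -E 'eef'
python3 -m creep '{"delta_pos":[[0,0,0],[0,0,0],[0,0,0],[0,0,8],[0,0,8]],"dr":[[0,0,0],[0,0,0],[0,0,0],[0,0,0],[0,0,0]],"jaw":[0.4,0.4,0.4,0.4,0.4]}'|grep -E 'eef'
python3 -c "
from h import *
p=env.read_state()['eef_pos'];print(rackxy(RR,RY,p));plan((*rr(-1,-19,124),86.8,5))"
```

```text
eef_pos: [455.9, -282.8, 175.0]
eef_pos: [517.7, -291.2, 174.8]
eef_pos: [517.4, -291.8, 160.3]
[ -1.5 -18.9]
at [ 517.4 -291.8  160.3] psi 86.7 tilt [ 0. -0. -1.]
(np.float64(517.9), np.float64(-291.9), 124, 86.8) rz/row -0.01
   [[-0.0, 0.1, 7.3], [-0.0, 0.1, 7.3], [-0.0, 0.1, 7.3], [-0.0, 0.1, 7.3], [-0.0, 0.1, 7.3]]
```

```bash
python3 -m creep '{"delta_pos":[[0,0.2,7.2],[0,0.2,7.2],[0,0,7.2],[0,0,7.2],[0,0,7.2]],"dr":[[0,0,0],[0,0,0],[0,0,0],[0,0,0],[0,0,0]],"jaw":[0.4,0.4,0.4,0.4,0.4]}' 30|grep -E 'eef|ft_'
python3 -m creep '{"delta_pos":[[0,0,0],[0,0,0],[0,0,0],[0,0,0],[0,0,0]],"dr":[[0,0,0],[0,0,0],[0,0,0],[0,0,0],[0,0,0]],"jaw":[-0.3,-0.3,-0.3,-0.3,-0.3]}'|grep -E 'eef|ft_|gr'
python3 -m creep '{"delta_pos":[[0,0,0],[0,0,0],[3,0,0],[6,0,0],[8,0,0]],"dr":[[0,0,0],[0,0,0],[0,0,0],[0,0,0],[0,0,0]],"jaw":[-0.3,-0.3,-0.3,-0.3,-0.3]}'|grep -E 'eef|ft_|gr'
python3 -m creep '{"delta_pos":[[8,0,0],[8,0,0],[8,0,0],[8,0,0],[8,0,0]],"dr":[[0,0,0],[0,0,0],[0,0,0],[0,0,0],[0,0,0]],"jaw":[-0.3,-0.3,-0.3,-0.3,-0.3]}'|grep -E 'eef|ft_|gr'
python3 -m creep '{"delta_pos":[[8,0,0],[8,0,0],[5,0,0],[2,0,0],[0,0,0]],"dr":[[0,0,0],[0,0,0],[0,0,0],[0,0,0],[0,0,0]],"jaw":[-0.3,-0.3,-0.3,-0.3,-0.3]}'|grep -E 'eef|ft_|gr'
python3 -c "
from h import *
p=env.read_state()['eef_pos'];print(rackxy(RR,RY,p))"
```

```text
eef_pos: [518.1, -291.7, 123.7]
ft_force: [-0.2, 0.2, -0.5]
eef_pos: [518.4, -291.9, 125.0]
ft_force: [1.0, -0.3, -0.3]
gripper_width: 0.451
grasp_force: 30.2
eef_pos: [519.2, -274.5, 124.6]
ft_force: [-0.2, -0.1, -0.6]
gripper_width: 0.451
grasp_force: 30.2
eef_pos: [521.5, -233.8, 124.6]
ft_force: [0.7, -0.6, -0.7]
gripper_width: 0.447
grasp_force: 30.2
eef_pos: [522.8, -211.4, 124.6]
ft_force: [-0.6, 0.2, -0.4]
gripper_width: 0.444
grasp_force: 30.2
[-0.6 61.6]
```

```bash
python3 -m creep '{"delta_pos":[[0,0,-5.3],[0,0,-5.4],[0,0,-5.4],[0,0,0],[3,0,0]],"dr":[[0,0,0],[0,0,0],[0,0,0],[0,0,0],[0,0,0]],"jaw":[-0.3,-0.3,-0.3,-0.3,-0.3]}'|grep -E 'eef|gr'
python3 -m creep '{"delta_pos":[[6,0,0],[8,0,0],[8,0,0],[8,0,0],[8,0,0]],"dr":[[0,0,0],[0,0,0],[0,0,0],[0,0,0],[0,0,0]],"jaw":[-0.3,-0.3,-0.3,-0.3,-0.3]}'|grep -E 'eef'
python3 -m creep '{"delta_pos":[[8,0,0],[8,0,0],[8,0,0],[8,0,0],[4,0,0]],"dr":[[0,0,0],[0,0,0],[0,0,0],[0,0,0],[0,0,0]],"jaw":[-0.3,-0.3,-0.3,-0.3,-0.3]}'|grep -E 'eef'
python3 -m creep '{"delta_pos":[[0.4,-5,0],[0.5,-9.5,0],[0.5,-9.5,0],[0.6,-9.5,0],[0.7,-9.5,0]],"dr":[[0,0,-0.4],[0,0,-0.4],[0,0,-0.4],[0,0,-0.4],[0,0,-0.4]],"jaw":[-0.3,-0.3,-0.3,-0.3,-0.3]}'|grep -E 'eef'
python3 -m creep '{"delta_pos":[[0.7,-9.5,0],[0.8,-9.5,0],[0.9,-9.5,0],[1,-9.5,0],[1,-9.5,0]],"dr":[[0,0,-0.4],[0,0,-0.4],[0,0,-0.4],[0,0,-0.4],[0,0,-0.4]],"jaw":[-0.3,-0.3,-0.3,-0.3,-0.3]}'|grep -E 'eef'
python3 -m creep '{"delta_pos":[[1.1,-9.5,0],[1.2,-9.5,0],[1.2,-9.5,0],[1.3,-9.5,0],[1.4,-9.5,0]],"dr":[[0,0,-0.4],[0,0,-0.4],[0,0,-0.4],[0,0,-0.4],[0,0,-0.5]],"jaw":[-0.3,-0.3,-0.3,-0.3,-0.3]}'|grep -E 'eef|gr'
python3 -m creep '{"delta_pos":[[0,-2.5,0],[0,0,0],[0,0,0],[0,0,0],[0,0,0]],"dr":[[0,0,0],[0,0,0],[0,0,0],[0,0,0],[0,0,0]],"jaw":[-0.3,-0.3,-0.3,-0.3,-0.3]}'|grep -E 'eef|gr'
python3 -c "
from h import *
p=env.read_state()['eef_pos'];print(rackxy(DR,3,p));plan()"
```

```text
eef_pos: [523.3, -209.7, 141.6]
gripper_width: 0.447
grasp_force: 30.2
eef_pos: [525.0, -169.8, 140.5]
eef_pos: [527.1, -133.9, 140.6]
eef_pos: [482.9, -130.6, 140.5]
eef_pos: [435.8, -125.7, 140.7]
eef_pos: [388.2, -120.8, 140.6]
gripper_width: 0.448
grasp_force: 30.2
eef_pos: [387.0, -121.1, 140.8]
gripper_width: 0.446
grasp_force: 30.2
[  0.3 132.1]
at [ 387.  -121.1  140.8] psi 92.9 tilt [ 0. -0. -1.]
```

```bash
python3 -m creep '{"delta_pos":[[0,0,0],[-5,0,0],[-10,0,0],[-10,0,0],[-10,0,0]],"dr":[[0,0,-0.1],[0,0,0],[0,0,0],[0,0,0],[0,0,0]],"jaw":[-0.3,-0.3,-0.3,-0.3,-0.3]}'|grep -E 'eef|ft_'
python3 -m creep '{"delta_pos":[[-10,0,0],[-10,0,0],[-10,0,0],[-10,0,0],[-10,0,0]],"dr":[[0,0,0],[0,0,0],[0,0,0],[0,0,0],[0,0,0]],"jaw":[-0.3,-0.3,-0.3,-0.3,-0.3]}'|grep -E 'eef|ft_'
python3 -m creep '{"delta_pos":[[-10,0,0],[-6,0,0],[0,0,0],[0,0,5],[0,0,5]],"dr":[[0,0,0],[0,0,0],[0,0,0],[0,0,0],[0,0,0]],"jaw":[-0.3,-0.3,-0.3,-0.3,-0.3]}'|grep -E 'eef|ft_|gr'
python3 -m creep '{"delta_pos":[[0,0,3],[0,0,2],[0,0,1],[0,0,0.5],[0,0,0]],"dr":[[0,0,0],[0,0,0],[0,0,0],[0,0,0],[0,0,0]],"jaw":[-0.3,-0.3,-0.3,-0.3,-0.3]}'|grep -E 'eef|ft_|gr'
python3 -c "
from h import *
p=env.read_state()['eef_pos'];print(rackxy(DR,3,p));plan()"
```

```text
eef_pos: [388.6, -157.3, 140.8]
ft_force: [-0.6, 0.4, -0.2]
eef_pos: [391.0, -207.0, 140.6]
ft_force: [0.4, -0.4, -1.7]
eef_pos: [391.9, -221.7, 130.4]
ft_force: [-0.1, 0.4, -1.3]
gripper_width: 0.449
grasp_force: 30.2
eef_pos: [391.9, -221.8, 124.1]
ft_force: [0.5, -0.4, 0.5]
gripper_width: 0.444
grasp_force: 30.2
[-0.1 31.3]
at [ 391.9 -221.8  124.1] psi 93.0 tilt [ 0.  0. -1.]
```

```bash
python3 -m creep '{"delta_pos":[[-3,0,0.2],[-3,0,0],[-3,0,0],[-2,0,0],[-1,0,0]],"dr":[[0,0,0],[0,0,0],[0,0,0],[0,0,0],[0,0,0]],"jaw":[-0.3,-0.3,-0.3,-0.3,-0.3]}'|grep -E 'eef|ft_'
python3 -m creep '{"delta_pos":[[0,0,0],[0,0,0],[0,0,0],[0,0,0],[0,0,0]],"dr":[[0,0,0],[0,0,0],[0,0,0],[0,0,0],[0,0,0]],"jaw":[-0.3,-0.3,0.3,0.3,0.3]}'|grep -E 'eef|ft_|gr'
python3 -m creep '{"delta_pos":[[0,0,0],[0,0,-8],[0,0,-15],[0,0,-15],[0,0,-15]],"dr":[[0,0,0],[0,0,0],[0,0,0],[0,0,0],[0,0,0]],"jaw":[0.3,0.3,0.3,0.3,0.3]}'|grep -E 'eef|ft_|gr'
python3 - <<'E'
from h import *
for c in('top','scene'):
    im=snap(c)
    for d in env.landmark_of(c,'stem_glass_1'):
        if d['p']>.3 and d['point'][2]>20: print(c,round(d['p'],2),np.round(d['point'],1),'rinse',rackxy(RR,RY,d['point']),'dry',rackxy(DR,3,d['point']))
plan((*rr(-1,-65,175),86.8,15))
E
```

```text
eef_pos: [392.5, -234.3, 124.1]
ft_force: [-0.3, 0.9, -0.8]
eef_pos: [392.6, -233.9, 124.1]
ft_force: [0.3, -0.1, -0.1]
gripper_width: 0.651
grasp_force: 0.0
eef_pos: [392.5, -233.8, 178.2]
ft_force: [0.5, 0.1, -0.2]
gripper_width: 0.647
grasp_force: 0.0
top 0.73 [ 512.2 -335.6   44.8] rinse [ -4.3 -62.9] dry [114.1 -88.7]
top 0.43 [ 395.2 -235.    48.6] rinse [-126.7   31. ] dry [ 2.5 17.9]
scene 0.7 [ 390.  -231.    47.1] rinse [-132.1   34.7] dry [-2.4 22.2]
scene 0.56 [ 397.7 -314.5   52.5] rinse [-119.8  -48.3] dry [  0.9 -61.6]
scene 0.55 [ 515.  -342.4   47.8] rinse [ -1.1 -69.6] dry [116.6 -95.6]
at [ 392.6 -233.9  177.2] psi 93.0 tilt [ 0.001 -0.001 -1.   ]
(np.float64(515.4), np.float64(-337.8), 175, 86.8) rz/row 0.41
   [[-7.3, 7.8, 0.1], [-7.3, 7.9, 0.1], [-7.2, 7.9, 0.1], [-7.2, 8.0, 0.1], [-7.1, 8.0, 0.1]]
   [[-7.1, 8.1, 0.1], [-7.0, 8.1, 0.1], [-6.9, 8.2, 0.1], [-6.9, 8.2, 0.1], [-6.8, 8.3, 0.1]]
   [[-6.8, 8.3, 0.1], [-6.7, 8.4, 0.1], [-6.6, 8.4, 0.1], [-6.6, 8.5, 0.1], [-6.5, 8.5, 0.1]]
```

```bash
python3 -m creep '{"delta_pos":[[-7.3,7.7,0],[-7.3,7.8,0],[-7.2,7.8,0],[-7.2,7.9,0],[-7.1,7.9,0]],"dr":[[0,0,0.4],[0,0,0.4],[0,0,0.4],[0,0,0.4],[0,0,0.4]],"jaw":[0.4,0.4,0.4,0.4,0.4]}' 30|grep -E 'eef'
python3 -m creep '{"delta_pos":[[-7.1,8,0],[-7,8,0],[-6.9,8.1,0],[-6.9,8.1,0],[-6.8,8.2,0]],"dr":[[0,0,0.4],[0,0,0.4],[0,0,0.4],[0,0,0.4],[0,0,0.5]],"jaw":[0.4,0.4,0.4,0.4,0.4]}'|grep -E 'eef'
python3 -m creep '{"delta_pos":[[-6.8,8.3,0],[-6.7,8.3,0],[-6.6,8.3,0],[-6.6,8.4,0],[-6.5,8.5,0]],"dr":[[0,0,0.4],[0,0,0.4],[0,0,0.4],[0,0,0.4],[0,0,0.5]],"jaw":[0.4,0.4,0.4,0.4,0.4]}'|grep -E 'eef'
python3 -m creep '{"delta_pos":[[0,0,0],[0,0,0],[0,0,0],[0,0,8],[0,0,8]],"dr":[[0,0,0],[0,0,0],[0,0,0],[0,0,0],[0,0,0]],"jaw":[0.4,0.4,0.4,0.4,0.4]}'|grep -E 'eef'
python3 - <<'E'
from h import *
p=env.read_state()['eef_pos'];print(rackxy(RR,RY,p));plan((*rr(-2,-65,124.5),86.8,5))
E
```

```text
eef_pos: [432.6, -268.2, 175.4]
eef_pos: [473.1, -302.8, 175.3]
eef_pos: [513.8, -337.4, 175.1]
eef_pos: [513.9, -337.5, 160.7]
[ -2.5 -64.7]
at [ 513.9 -337.5  160.7] psi 86.8 tilt [ 0. -0. -1.]
(np.float64(514.4), np.float64(-337.8), 124.5, 86.8) rz/row -0.01
   [[-0.1, 0.1, 7.2], [-0.1, 0.1, 7.2], [-0.1, 0.1, 7.2], [-0.1, 0.1, 7.2], [-0.1, 0.1, 7.2]]
```

```bash
python3 -m creep '{"delta_pos":[[0,0,7.2],[0,0,7.2],[0,0,7.2],[0,0,7.2],[0,0,7.2]],"dr":[[0,0,0],[0,0,0],[0,0,0],[0,0,0],[0,0,0]],"jaw":[0.4,0.4,0.4,0.4,0.4]}' 30|grep -E 'eef|ft_'
python3 -m creep '{"delta_pos":[[0,0,0],[0,0,0],[0,0,0],[0,0,0],[0,0,0]],"dr":[[0,0,0],[0,0,0],[0,0,0],[0,0,0],[0,0,0]],"jaw":[-0.3,-0.3,-0.3,-0.3,-0.3]}'|grep -E 'eef|ft_|gr'
python3 -m creep '{"delta_pos":[[0,0,0],[0,0,0],[3,0,0],[6,0,0],[8,0,0]],"dr":[[0,0,0],[0,0,0],[0,0,0],[0,0,0],[0,0,0]],"jaw":[-0.3,-0.3,-0.3,-0.3,-0.3]}'|grep -E 'eef|ft_|gr'
python3 -m creep '{"delta_pos":[[8,0,0],[8,0.1,0],[8,0.1,0],[8,0.1,0],[8,0.1,0]],"dr":[[0,0,0],[0,0,0],[0,0,0],[0,0,0],[0,0,0]],"jaw":[-0.3,-0.3,-0.3,-0.3,-0.3]}'|grep -E 'eef|ft_|gr'
python3 -m creep '{"delta_pos":[[8,0.1,0],[8,0.1,0],[8,0.1,0],[8,0.1,0],[8,0.1,0]],"dr":[[0,0,0],[0,0,0],[0,0,0],[0,0,0],[0,0,0]],"jaw":[-0.3,-0.3,-0.3,-0.3,-0.3]}'|grep -E 'eef|ft_|gr'
python3 -m creep '{"delta_pos":[[8,0.1,0],[8,0.1,0],[7,0.1,0],[4,0.1,0],[2,0,0]],"dr":[[0,0,0],[0,0,0],[0,0,0],[0,0,0],[0,0,0]],"jaw":[-0.3,-0.3,-0.3,-0.3,-0.3]}'|grep -E 'eef|ft_|gr'
python3 -c "
from h import *
p=env.read_state()['eef_pos'];print(rackxy(RR,RY,p));plan()"
```

```text
eef_pos: [514.0, -337.5, 124.1]
ft_force: [0.9, 0.2, 0.4]
eef_pos: [514.3, -337.9, 125.5]
ft_force: [0.3, 0.4, -0.3]
gripper_width: 0.447
grasp_force: 30.1
eef_pos: [515.0, -320.4, 125.0]
ft_force: [-0.3, -0.5, -1.2]
gripper_width: 0.443
grasp_force: 30.1
eef_pos: [517.7, -279.8, 125.0]
ft_force: [0.0, -0.5, -1.6]
gripper_width: 0.45
grasp_force: 30.1
eef_pos: [520.5, -240.1, 125.0]
ft_force: [0.3, -0.5, 0.5]
gripper_width: 0.453
grasp_force: 30.1
eef_pos: [522.5, -211.2, 125.0]
ft_force: [-0.3, 0.2, -0.5]
gripper_width: 0.452
grasp_force: 30.1
[-0.9 61.8]
at [ 522.5 -211.2  125. ] psi 86.8 tilt [-0.  0. -1.]
```

```bash
python3 -m creep '{"delta_pos":[[0,0,-5.3],[0,0,-5.4],[0,0,-5.4],[0,0,0],[3,0,0]],"dr":[[0,0,0],[0,0,0],[0,0,0],[0,0,0],[0,0,0]],"jaw":[-0.3,-0.3,-0.3,-0.3,-0.3]}'|grep -E 'eef|gr'
python3 -m creep '{"delta_pos":[[6,0,0],[8,0,0],[8,0,0],[8,0,0],[8,0,0]],"dr":[[0,0,0],[0,0,0],[0,0,0],[0,0,0],[0,0,0]],"jaw":[-0.3,-0.3,-0.3,-0.3,-0.3]}'|grep -E 'eef'
python3 -m creep '{"delta_pos":[[8,0,0],[8,0,0],[8,0,0],[8,0,0],[4,0,0]],"dr":[[0,0,0],[0,0,0],[0,0,0],[0,0,0],[0,0,0]],"jaw":[-0.3,-0.3,-0.3,-0.3,-0.3]}'|grep -E 'eef'
python3 -m creep '{"delta_pos":[[0.4,-5,0],[0.5,-9.5,0],[0.5,-9.5,0],[0.6,-9.5,0],[0.7,-9.5,0]],"dr":[[0,0,-0.4],[0,0,-0.4],[0,0,-0.4],[0,0,-0.4],[0,0,-0.4]],"jaw":[-0.3,-0.3,-0.3,-0.3,-0.3]}'|grep -E 'eef'
python3 -m creep '{"delta_pos":[[0.7,-9.5,0],[0.8,-9.5,0],[0.9,-9.5,0],[1,-9.5,0],[1,-9.5,0]],"dr":[[0,0,-0.4],[0,0,-0.4],[0,0,-0.4],[0,0,-0.4],[0,0,-0.4]],"jaw":[-0.3,-0.3,-0.3,-0.3,-0.3]}'|grep -E 'eef'
python3 -m creep '{"delta_pos":[[1.1,-9.5,0],[1.2,-9.5,0],[1.2,-9.5,0],[1.3,-9.5,0],[1.4,-9.5,0]],"dr":[[0,0,-0.4],[0,0,-0.4],[0,0,-0.4],[0,0,-0.4],[0,0,-0.5]],"jaw":[-0.3,-0.3,-0.3,-0.3,-0.3]}'|grep -E 'eef|gr'
python3 -m creep '{"delta_pos":[[0,-1.5,0],[0,0,0],[0,0,0],[0,0,0],[0,0,0]],"dr":[[0,0,-0.1],[0,0,0],[0,0,0],[0,0,0],[0,0,0]],"jaw":[-0.3,-0.3,-0.3,-0.3,-0.3]}'|grep -E 'eef|gr'
python3 - <<'E'
from h import *
p=env.read_state()['eef_pos'];print(rackxy(DR,3,p));plan((*dr(0,62,140),93,8))
sc=snap('scene')
o=overlay(sc,'scene',[(T(DR,3),WIRES,(0,0,255))],(240,120,360,230),5,'')
cv2.imwrite('pics/g4.png',o)
E
```

```text
eef_pos: [523.1, -209.8, 142.0]
gripper_width: 0.445
grasp_force: 30.2
eef_pos: [524.7, -169.8, 140.9]
eef_pos: [526.8, -133.8, 141.1]
eef_pos: [482.6, -130.7, 141.0]
eef_pos: [435.5, -125.8, 141.1]
eef_pos: [388.0, -120.8, 141.1]
gripper_width: 0.448
grasp_force: 30.2
eef_pos: [387.7, -121.1, 141.2]
gripper_width: 0.449
grasp_force: 30.2
[  1. 132.]
at [ 387.7 -121.1  141.2] psi 93.0 tilt [ 0. -0. -1.]
(np.float64(390.4), np.float64(-191.1), 140, 93) rz/row -0.0
   [[-8.8, -0.1, 0.1], [-8.8, -0.1, 0.1], [-8.8, -0.1, 0.1], [-8.8, -0.1, 0.1], [-8.8, -0.1, 0.1]]
   [[-8.8, -0.1, 0.1], [-8.8, -0.1, 0.1], [-8.8, -0.1, 0.1]]
```

View pics/g4.png

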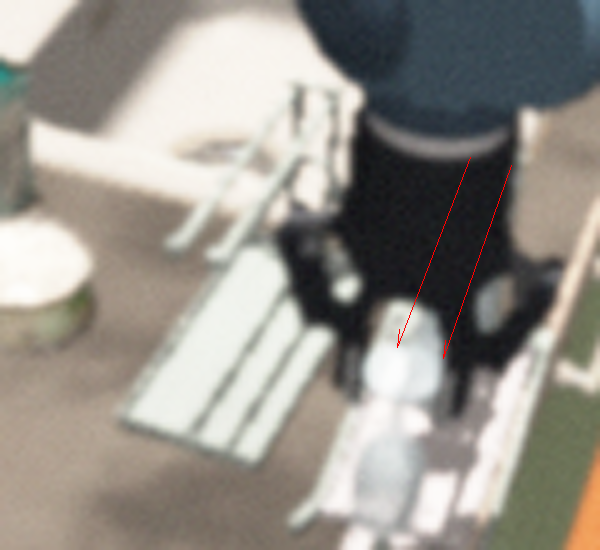

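The rinse rack is empty, and the fourth glass is in hand at crop (403,375), upright. Insert it behind the stop.

```bash
python3 -m creep '{"delta_pos":[[-4,-0.5,0],[-8,-0.5,0],[-9,0,0],[-9,0,0],[-9,0,0]],"dr":[[0,0,0],[0,0,0],[0,0,0],[0,0,0],[0,0,0]],"jaw":[-0.3,-0.3,-0.3,-0.3,-0.3]}'|grep -E 'eef|ft_'
python3 -m creep '{"delta_pos":[[-9,0,0],[-9,0,0],[-8,0,0],[-4.5,0,0],[0,0,0]],"dr":[[0,0,0],[0,0,0],[0,0,0],[0,0,0],[0,0,0]],"jaw":[-0.3,-0.3,-0.3,-0.3,-0.3]}'|grep -E 'eef|ft_|gr'
python3 -m creep '{"delta_pos":[[0,0,4],[0,0,4],[0,0,3],[0,0,2],[0,0,0]],"dr":[[0,0,0],[0,0,0],[0,0,0],[0,0,0],[0,0,0]],"jaw":[-0.3,-0.3,-0.3,-0.3,-0.3]}'|grep -E 'eef|ft_|gr'
python3 -c "
from h import *
p=env.read_state()['eef_pos'];print(rackxy(DR,3,p));plan()"
```

```text
eef_pos: [388.4, -161.2, 141.1]
ft_force: [0.4, -0.3, -1.9]
eef_pos: [390.0, -191.5, 141.2]
ft_force: [-0.1, -0.5, 0.3]
gripper_width: 0.444
grasp_force: 30.2
eef_pos: [389.5, -189.8, 127.3]
ft_force: [0.5, 0.1, 0.1]
gripper_width: 0.447
grasp_force: 30.2
[-0.7 63.3]
at [ 389.5 -189.8  127.3] psi 93.0 tilt [-0.001  0.001 -1.   ]
```

```bash
python3 -m creep '{"delta_pos":[[0,0,1],[0,0,1],[0,0,0.5],[0,0,0],[0,0,0]],"dr":[[0,0,0],[0,0,0],[0,0,0],[0,0,0],[0,0,0]],"jaw":[-0.3,-0.3,-0.3,-0.3,-0.3]}'|grep -E 'eef|ft_|gr'
python3 -m creep '{"delta_pos":[[0,0,0.7],[0,0,0],[-0.5,0,0],[0,0,0],[0,0,0]],"dr":[[0,0,0],[0,0,0],[0,0,0],[0,0,0],[0,0,0]],"jaw":[-0.3,-0.3,-0.3,-0.3,-0.3]}'|grep -E 'eef|ft_|gr'
python3 -c "
from h import *
p=env.read_state()['eef_pos'];print(rackxy(DR,3,p));plan()"
```

```text
eef_pos: [390.0, -190.5, 125.7]
ft_force: [0.2, 0.3, -0.4]
gripper_width: 0.442
grasp_force: 30.2
eef_pos: [390.0, -191.0, 124.9]
ft_force: [-0.1, -0.1, -0.4]
gripper_width: 0.445
grasp_force: 30.2
[-0.4 62.1]
at [ 390.  -191.   124.9] psi 93.0 tilt [ 0. -0. -1.]
```

```bash
python3 -m creep '{"delta_pos":[[0,0,0.5],[-1,0,0],[0,0,0],[0,0,0],[0,0,0]],"dr":[[0,0,0],[0,0,0],[0,0,0],[0,0,0],[0,0,0]],"jaw":[-0.3,-0.3,-0.3,-0.3,0.3]}'|grep -E 'eef|ft_|gr'
python3 -m creep '{"delta_pos":[[0,0,0],[0,0,0],[0,0,0],[0,0,-4],[0,0,-10]],"dr":[[0,0,0],[0,0,0],[0,0,0],[0,0,0],[0,0,0]],"jaw":[0.4,0.4,0.4,0.4,0.4]}'|grep -E 'eef|ft_|gr'
python3 -m creep '{"delta_pos":[[0,0,-20],[0,0,-25],[0,0,-25],[0,0,-20],[0,0,0]],"dr":[[0,0,0],[0,0,0],[0,0,0],[0,0,0],[0,0,0]],"jaw":[0.4,0.4,0.4,0.4,0.4]}'|grep -E 'eef|ft_|gr'
python3 -m creep '{"delta_pos":[[20,0,0],[35,0,0],[35,0,0],[35,0,0],[35,0,0]],"dr":[[0,0,0],[0,0,0],[0,0,0],[0,0,0],[0,0,0]],"jaw":[0.4,0.4,0.4,0.4,0.4]}'|grep -E 'eef'
python3 -m creep '{"delta_pos":[[35,0,0],[35,0,0],[20,0,0],[0,0,0],[0,0,0]],"dr":[[0,0,0],[0,0,0],[0,0,0],[0,0,0],[0,0,0]],"jaw":[0.4,0.4,0.4,0.4,0.4]}'|grep -E 'eef'
python3 - <<'E'
from h import *
D=T(DR,3);print(env.read_state()['time_s'])
for c,box in(('top',(225,215,345,280)),('scene',(240,140,350,260))):
    im=snap(c)
    for q in ('stem_glass_1','drip_tray','tray_handle'):
      for d in env.landmark_of(c,q):
        if d['p']>.3: print(c,q,round(d['p'],2),np.round(d['point'],1),'dry',rackxy(DR,3,d['point']))
    o=overlay(im,c,[(D,WIRES,(0,0,255)),(D,TRAY,(0,160,0))] if c=='scene' else [(D,TRAY,(0,160,0))],box,3.4 if c=='top' else 3.4,'');cv2.imwrite(f'pics/f_{c}.png',o)
a=cv2.imread('pics/f_top.png');b=cv2.imread('pics/f_scene.png');h=max(len(a),len(b));P=lambda q:cv2.copyMakeBorder(q,0,h-len(q),0,0,cv2.BORDER_CONSTANT)
cv2.imwrite('pics/fin.png',np.hstack([P(a),P(b)]))
E
```

```text
eef_pos: [390.1, -192.0, 124.4]
ft_force: [-0.7, 0.8, 0.2]
gripper_width: 0.574
grasp_force: 0.0
eef_pos: [389.2, -191.3, 137.7]
ft_force: [0.2, -0.1, -0.6]
gripper_width: 0.704
grasp_force: 0.0
eef_pos: [392.2, -193.8, 234.3]
ft_force: [0.6, 0.2, 0.8]
gripper_width: 0.698
grasp_force: 0.0
eef_pos: [381.2, -30.8, 228.4]
eef_pos: [376.8, 58.4, 228.4]
56.6
top stem_glass_1 0.86 [535.4 168.1  -6.1] dry [163.6 413.1]
top stem_glass_1 0.77 [ 389.8 -278.5   45.5] dry [ -5.1 -25.3]
top stem_glass_1 0.68 [ 393.3 -235.4   50.2] dry [ 0.6 17.6]
top stem_glass_1 0.62 [ 391.5 -189.4   44.1] dry [ 1.2 63.6]
top stem_glass_1 0.5 [ 395.  -322.2   47.1] dry [ -2.2 -69.2]
top drip_tray 0.79 [ 393.1 -258.7   -3.5] dry [-0.8 -5.7]
top drip_tray 0.57 [ 6.641e+02 -2.664e+02 -1.000e-01] dry [269.4 -27.5]
top tray_handle 0.75 [ 389.2 -116.3   31.8] dry [  2.8 136.7]
scene stem_glass_1 0.67 [ 394.7 -279.5   48. ] dry [ -0.3 -26.5]
scene stem_glass_1 0.55 [536.8 171.1  -2.5] dry [165.2 416. ]
scene stem_glass_1 0.49 [ 392.8 -194.5   47.5] dry [ 2.3 58.5]
scene stem_glass_1 0.41 [ 395.4 -316.2   49.6] dry [ -1.5 -63.2]
scene drip_tray 0.83 [ 395.  -253.5    0.9] dry [ 1.4 -0.6]
scene tray_handle 0.67 [ 387.6 -116.4   29.1] dry [  1.2 136.7]
```

View pics/fin.png

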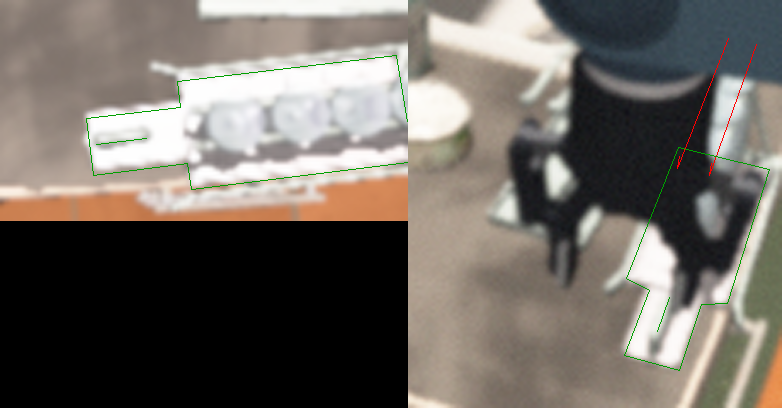

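The final picture shows four feet hanging on the drying wires, in the top crop at (232,125), (300,118) and (360,110), with the fourth at the closed end by detection. They sit at z≈47 and rack y ≈ −65, −25, 18 and 61. The tray outline lies on the home pose, with its handle at 136.7 along the rack.

```bash
python3 -c "
from cell import env
print(env.sign_off())"
```

```text
the job is handed in; nothing more can be done
None
```

The job is handed in: I slid the tray home first, then moved all four glasses to the drying rack behind its stop. The last camera check agreed, and sign-off returned no verdict.

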